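# Zero the thickness comparator on its master, then swap in the blue bar

### The arm

A 6-joint arm with a two-finger parallel gripper is mounted at the origin on the work surface. World frame = base frame: x ahead of the robot, y to its left, z up, the work surface at z = 0. Lengths are in m, angles in rad, forces in N, time in s.
With the tool pointing down it reaches from about 0.3 to 0.775 m from the base axis. Payload 14.6 kg.
Tool frame: the origin (TCP) lies midway between the tips of the shut fingers; the grasp point (between the pads) lies 19 mm behind it (ctrl.tcp_to_grasp is the distance from the TCP to the grasp point, in m); x points along the fingers, y is the direction in which the jaws open and shut, and the axes are right-handed (so a half turn about x gives the same grasp; the last joint's range is limited). The gripper opens to 94 mm and grips with 3 to 60 N. Pads are 16 mm wide; open, the fingers measure 119 mm over their backs; the gripper's body (75 mm by 177 mm) begins 78 mm behind the grasp point.
Start: joints at [-1.344, 0.3, 1.521, -0, 1.321, -0.067], TCP at [0.159, -0.526, 0.205] pointing down, gripper open.
Joint ranges: [-3.03, 3.03], [-0.79, 2.21], [0.23, 2.52], [-1.04, 4.18], [0, 3.07], [-2.55, 2.55]. Speed limits (rad/s): [2.22, 2.22, 2.57, 3.14, 3.14, 3.14].

### API

Orientations are given as [roll, pitch, yaw] about the fixed x, y, z axes, in that order (R = Rz(yaw) Ry(pitch) Rx(roll)).
In Python, from station import ctrl gives the robot as it stands.
- The arm moves only by the tool jog_arm, never from a script. Its argument "rows" is one flat list of numbers, 7 for each row, row after row: the shift along the world's x, y, z in m, then the turn, a rotation vector about the world's x, y, z in degrees, then the closure, from 0 (fully open) to 1 (shut). A call has 1 to 8 rows; each row shifts and turns the commanded pose from where the row before left it; what a row does not reach is not made up. A row lasts 1/12 s, in which the tool goes at most 41.7 mm and 7.16 degrees, less where a joint would pass 70% of its speed; a pose out of reach is approached as far as the arm can. A call with a gripper value outside its range is refused whole. The fingers move at their own pace and stop on an object; "squeeze" is the grip in N (left out, the last holds). Time passes only in rows, so rows that do not move let the fingers close. It gives the time, the measured TCP pose, the force and the opening at its end, in the units of the state.
- ctrl.get_obs(): the state, without advancing time (a new reading comes with each control period).
- ctrl.camera(name): name is "scene" or "top" or "wrist"; returns (picture, depth): 400x640x3 uint8, red, green, blue; 400x640 float32, m along the optical axis (not along the pixel's ray), 0 where there is no reading.
- ctrl.camera_model(name): a dict with "K" (3x3 intrinsics, pixels), "extrinsics" (4x4, takes a point from camera to world coordinates). Camera axes: x right, y down, z forward; pixel columns grow to the right and rows downward; lengths in m; the calibration is good to about 2 mm. A picture is of the moment at which its call begins: read the wrist's pose just before it. camera_model takes no time and is no camera call; for the wrist camera it gives the pose at the moment of the call.
- ctrl.hand_in(): hands the job in, once; it reports no verdict.
The state is a dict: "time_s": time; "qpos": joint angles; "joint_vel": joint speeds; "tau": joint torques, N m; "ee_pos": TCP position; "eef_rot": TCP orientation; "force": force on the tool from outside, world axes, zero at the start; "moment": the same for the moment, N m; "grip_width": finger opening in m.
Only numpy, scipy, OpenCV 4.12 (cv2) and the standard library are available. Lean on these libraries where they do the work, as an engineer would, in place of code of your own. Each camera call takes 0.05 s, during which the arm holds its last target.

### The job

The white master bar stands half in the comparator: slide it fully home under the sprung tip, pressing it lightly against the brass stop screw, then turn the dial's rim until the red zero mark lies under the needle and let go. Take the master out and put it back lying flat in its wooden tray, then slide the blue bar in instead, nose first, until it too presses lightly against the stop, and leave it there with the zero untouched. Feel your way gently, never ram a bar or bear down on it, and leave the yellow bar and the glassware alone.

Things in the scene. Friction and masses are not known exactly. Their poses are not given: they have to be found in the camera images.
- stand: Grey comparator base, fixed, 220 mm (x) by 130 mm (y), flat top face 20 mm above the table. Origin at table level; the plate spans x -120 to +100 mm, y -65 to +65 mm about it. Its -x end is the open front: bars slide in along its +x over the line y = 0, lying on the top face. A 98 mm high round column stands at x = +83 mm.
- mouth (a point): Mouth of the guide channel: on the stand's axis, on the base's top face, 4 mm to +x of the stand's origin; axes as the stand. From here two steel rails, 10 mm high, 8 mm thick, inner faces at y = +-14.25 mm, run 56 mm to the stop (bars are 26 mm wide: 1.25 mm play each side). In front of it they flare open to about +-25 mm over 20 mm.
- stop: Dark steel bracket at the end of the channel, fixed to the stand, carrying a brass stop screw (7.6 mm across, axis 5 mm above the base's top face) whose face looks to -x. Origin on the base's top face, axes as the stand. The screw's face stands anywhere from 16 mm before (-x) to 6 mm behind this origin: its setting differs each time, is not measured and must be felt for. A bar touching it has its own origin 70 mm to -x of that face.
- gauge: Green gauge head clamped on the column at a height that varies by 1 mm either way, fixed, axes as the stand; 34 mm wide (y), spans x -34 to +53 mm, z -2 to +38 mm about its origin, which is on the upright dial axis, about 60 mm above the table and 45 mm to +x of the stand's origin. Carries the dial on top and the sprung tip below.
- tip (a point): Lowest point of the red-tipped plunger (8 mm across) under the gauge head, 20 mm to +x of the stand's origin, on its axis. It springs down with 2.2 to 4.5 N over 13 mm travel and hangs about 16 mm above the base's top face when free; the bars' sloped noses lift it as they are slid in.
- bezel_top (a point): Centre of the dial's face. The dial's black rim is a plain cylinder 56 mm across and 20 mm high, its top at this point (about 124 mm above the table), standing 6 mm above the green head, free to grip all round from above. It turns about this upright axis with about 0.08 N m of friction and stays where it is left. x axis points to the zero mark.
- zero_mark (a point): Red zero mark on the ivory dial face, 18.5 mm from the axis; turns with the rim.
- needle_tip (a point): Tip of the black needle, 21 mm from the dial axis; the point's x axis points along the needle away from the axis.
- bezel (a joint): Angle of the red zero mark about the dial axis, rad, counter-clockwise seen from above, 0 towards the stand's +x; limits -0.6 and 2.6. The zero mark is under the needle when bezel equals needle. Starts between -0.2 and 0.4.
- needle (a joint): Angle of the needle, rad, same zero and sense as bezel. 0.25 rad for each mm the tip is lifted; 0 with nothing under the tip, 0.75 to 1.25 with the master, 0.5 more with the blue bar, which is 2 mm thicker. Driven by the tip only.
- master: White ceramic master bar, 140 mm long (x), 26 wide (y), 20 high, 0.2 to 0.35 kg. Origin at the middle of its underside. The last 20 mm at +x slope down to a 9 mm high nose, which goes in first; the rest is a plain box. Gripped at x about -50 mm there is room before the gauge head. Starts on the stand, nose between the rails, 24 to 58 mm short of the stop.
- sample: Blue metal bar, the part to be checked: as the master but 22 mm high, 0.15 to 0.28 kg. Origin at the middle of its underside, sloped nose at +x. Starts on the cork mat (4 mm thick).
- tray: Wooden tray of the master, fixed, 200 mm (x) by 120 mm (y), blue lining 5 mm above the table, walls 5 mm thick and 16 mm high. Origin under its centre at table level.
- spare: Yellow plastic bar, 110 by 26 by 20 mm, lying beside the blue one on the mat, about 76 mm away between centre lines. Origin at the middle of its underside. Leave alone.
- beaker: Clear plastic beaker, 84 mm across, 110 mm high. Origin under its centre. Leave alone.
- bottle: White bottle with a red cap, 60 mm across, 170 mm high. Origin under its centre. Leave alone.
- jar: Amber jar, 64 mm across, 80 mm high. Origin under its centre. Leave alone.
- dish: Glass dish, 100 mm across, 20 mm high. Origin under its centre. Leave alone.
There are look-alikes about, which are no part of the job. Of the things shaped like the master, the white one is meant.

How it is judged:
By the outcome, as a careful person would: the job done as asked, in the order asked, and still so for the second after the job is handed in, with the robot touching nothing.
It also fails if it takes over 72 s, if anything falls off the work surface, if the arm or the gripper's body presses on something with over 40 N, if the wrist force passes 120 N, or if a joint passes its speed limit or range.

## Working session

There is one attempt and no reset: what is moved stays moved. The work goes in short steps, Python scripts to look and compute and a tool call to move; the robot and the scene stay as the last step left them, time stands still between calls to the robot, and variables do not carry over. Pictures are saved under pics/ and viewed, and the job is handed in when it is done.

Besides the shell and the picture viewer there is one more tool, called as name(argument=value, ...) on one line, values as JSON. jog_arm: Moves the arm, as the interface text tells. Its arguments: {"type":"object","properties":{"rows":{"type":"array"},"squeeze":{"type":"number"}},"required":["rows"]}

```bash
ls; mkdir -p pics; python3 - <<'E'
from station import ctrl
import cv2,numpy as np
print(ctrl.get_obs())
for n in ["scene","top"]:
    p,d=ctrl.camera(n); np.savez(f"pics/{n}0.npz",p=p,d=d); cv2.imwrite(f"pics/{n}0.png",p[:,:,::-1])
    m=ctrl.camera_model(n); print(n,m["K"],m["extrinsics"])
    np.savez(f"pics/{n}m.npz",K=m["K"],E=m["extrinsics"])
E
```

```text
pics
{'time_s': 0.0, 'qpos': array([-1.34361715e+00,  3.00472477e-01,  1.52160692e+00,  9.56915896e-06,
        1.32073964e+00, -6.65731073e-02]), 'joint_vel': array([-0.00010188,  0.00025341,  0.00053385,  0.00023436, -0.00045765,
       -0.00029995]), 'tau': array([-4.04306365e-04, -5.31810558e+01, -3.52739882e+01,  7.07698544e-02,
        2.44465366e-02, -2.07552062e-04]), 'ee_pos': array([ 0.15919971, -0.52615822,  0.20487466]), 'eef_rot': array([-1.64492702,  1.56956991,  1.79041555]), 'force': array([0.07793868, 0.37187603, 0.05081975]), 'moment': array([0.0333836 , 0.0132332 , 0.04295707]), 'grip_width': 0.09393664831482743}
scene [[367.58978471   0.         327.19892651]
 [  0.         367.58978471 199.90355847]
 [  0.           0.           1.        ]] [[ 0.46421597  0.50918788 -0.72472839  1.12920556]
 [ 0.88562633 -0.27887064  0.37134509 -0.35587683]
 [-0.01302105 -0.81422286 -0.5804064   0.63049081]
 [ 0.          0.          0.          1.        ]]
top [[485.69092835   0.         308.70341107]
 [  0.         485.69092835 207.71436516]
 [  0.           0.           1.        ]] [[-0.02299206 -0.99846667  0.05035549  0.39183804]
 [-0.99968089  0.02243446 -0.01161065 -0.00705889]
 [ 0.01046315 -0.05060637 -0.99866387  1.40319919]
 [ 0.          0.          0.          1.        ]]
```

View pics/scene0.png

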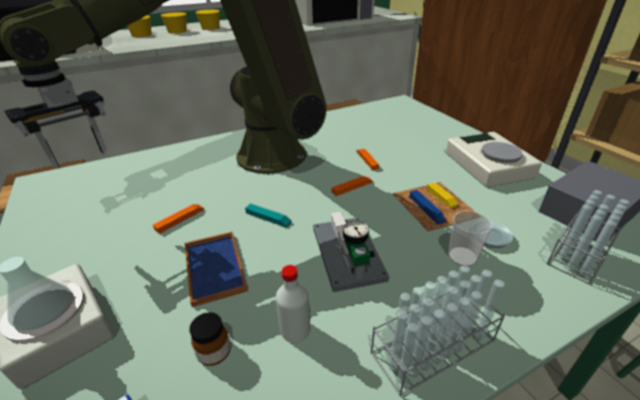

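View pics/top0.png

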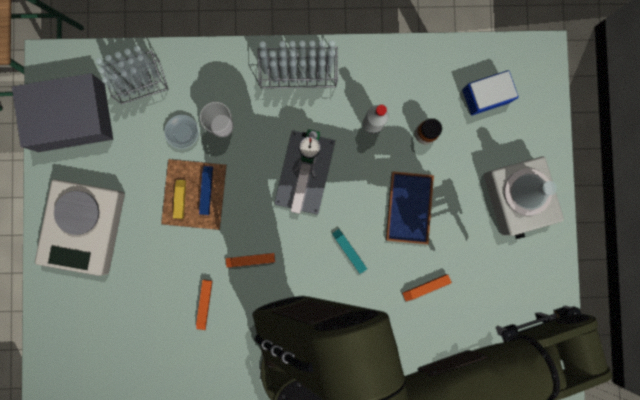

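The scene view shows the stand near (350,250), with the tray at (215,268) and the blue and yellow bars on the mat at (430,205). In the top view the stand is at (305,175) with the white bar at (300,188), the tray is at (410,208), blue is at (205,190) and yellow at (179,198). Next I'll measure these from the masks.

```bash
cat > h.py <<'E'
import numpy as np,cv2
def load(n):
    m=np.load(f"pics/{n}m.npz"); return m["K"],m["E"]
def ray(n,uv,z,KE=None):
    K,E=KE or load(n)
    uv=np.atleast_2d(np.asarray(uv,float))
    r=np.c_[(uv-K[[0,1],[2,2]])/K[0,0],np.ones(len(uv))]@E[:3,:3].T
    o=E[:3,3]; return o+r*((z-o[2])/r[:,2])[:,None]
def pts(n,uv,d,KE=None):
    K,E=KE or load(n); uv=np.asarray(uv,float)
    r=np.c_[(uv-K[[0,1],[2,2]])/K[0,0],np.ones(len(uv))]*d[:,None]
    return r@E[:3,:3].T+E[:3,3]
E
python3 - <<'E'
from h import *
f=np.load("pics/top0.npz");p,d=f["p"],f["d"]
hsv=cv2.cvtColor(p,cv2.COLOR_RGB2HSV)
def blob(lo,hi,box,z,name):
    m=cv2.inRange(hsv,lo,hi);k=np.zeros_like(m);x0,y0,x1,y1=box;k[y0:y1,x0:x1]=m[y0:y1,x0:x1]
    cs,_=cv2.findContours(k,0,2);c=max(cs,key=cv2.contourArea)
    r=cv2.minAreaRect(c);b=cv2.boxPoints(r);w=ray("top",b,z)
    full=np.zeros_like(m);cv2.drawContours(full,[c],-1,255,-1);v,u=np.nonzero(full)
    P=pts("top",np.c_[u,v],d[v,u])
    s=[np.linalg.norm(w[0]-w[1]),np.linalg.norm(w[1]-w[2])]
    i=int(s[1]>s[0]);e=w[i+1]-w[i]
    print(name,"cen",w.mean(0).round(4),"size",np.round(s,4),"ang",np.degrees(np.arctan2(e[1],e[0])).round(1),"medz",np.median(P[:,2]).round(4),r[0])
blob((100,80,20),(130,255,255),(195,155,220,225),0.026,"blue")
blob((20,100,60),(35,255,255),(165,165,195,230),0.024,"yellow")
blob((5,60,20),(25,255,255),(155,150,240,240),0.004,"mat")
blob((0,0,150),(180,60,255),(280,155,315,220),0.04,"white")
blob((100,0,20),(130,140,120),(265,120,345,225),0.02,"stand")
blob((105,90,10),(130,255,255),(380,165,440,250),0.005,"lining")
cv2.imwrite("pics/c0.png",cv2.resize(p[110:250,150:450,::-1],None,fx=2.6,fy=2.6,interpolation=2))
E
```

```text
blue cen [0.5178 0.2688 0.026 ] size [0.1342 0.0286] ang -5.7 medz 0.0254 (205.45407104492188, 190.18711853027344)
yellow cen [0.4946 0.3454 0.024 ] size [0.1098 0.0319] ang -4.7 medz 0.023 (178.63165283203125, 198.9727020263672)
mat cen [0.5097 0.3082 0.004 ] size [0.1895 0.1707] ang -6.1 medz 0.0053 (193.29702758789062, 194.02969360351562)
white cen [0.4768 0.0087 0.04  ] size [0.0581 0.0266] ang -15.2 medz 0.0398 (297.32354736328125, 202.2058868408203)
stand cen [ 0.5557 -0.0511  0.02  ] size [0.2168 0.0489] ang -14.5 medz 0.02 (317.6639404296875, 174.80328369140625)
lining cen [ 0.4567 -0.3145  0.005 ] size [0.1826 0.1037] ang -6.4 medz 0.0049 (409.5000305175781, 207.5)
```

View pics/c0.png

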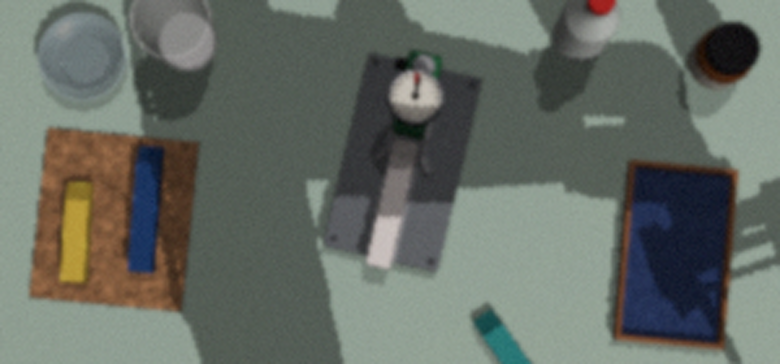

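```bash
python3 - <<'E'
from h import *
f=np.load("pics/top0.npz");p,d=f["p"],f["d"]
v,u=np.mgrid[115:230,265:345];u=u.ravel();v=v.ravel()
P=pts("top",np.c_[u,v],d[v,u])
print("tablez",np.percentile(P[:,2],[5,25,50,90]))
s=(P[:,2]>.014)&(P[:,2]<.027)
k=np.zeros((400,640),np.uint8);k[v[s],u[s]]=255
k=cv2.morphologyEx(k,cv2.MORPH_OPEN,np.ones((3,3)))
cs,_=cv2.findContours(k,0,2);c=np.vstack([c for c in cs if cv2.contourArea(c)>20])
r=cv2.minAreaRect(c);w=ray("top",cv2.boxPoints(r),.02);print(w.round(4),w.mean(0),r,[np.linalg.norm(w[i]-w[i-1]) for i in (1,2)])
e=w[1]-w[0];print(np.degrees(np.arctan2(e[1],e[0])));e=w[2]-w[1];print(np.degrees(np.arctan2(e[1],e[0])))
# bar top
s=(P[:,2]>.034)&(P[:,2]<.046)
Q=P[s&(P[:,0]<.53)&(P[:,0]>.43)];print(len(Q),Q[:,:2].min(0),Q[:,:2].max(0),Q.mean(0))
s=(P[:,2]>.115)&(P[:,2]<.13);print("dial",s.sum(),P[s].mean(0))
# spans of blue along axis: height profile
v,u=np.mgrid[155:225,190:225];u=u.ravel();v=v.ravel()
Q=pts("top",np.c_[u,v],d[v,u]);a=np.radians(-5.7);ax=np.array([np.cos(a),np.sin(a)])
t=(Q[:,:2]-[.5178,.2688])@ax;n=(Q[:,:2]-[.5178,.2688])@[-ax[1],ax[0]]
for x in np.arange(-.08,.08,.008):
    q=(abs(t-x)<.004)&(abs(n)<.008);print(round(x,3),np.median(Q[q,2]).round(4),end='; ')
from station import ctrl
m=ctrl.camera_model("wrist");print(m)
E
```

```text
tablez [-0.00434151 -0.00077714  0.00260115  0.03776393]
[[ 0.4753  0.0771  0.02  ]
 [ 0.6882  0.0228  0.02  ]
 [ 0.6554 -0.1035  0.02  ]
 [ 0.4428 -0.0482  0.02  ]] [ 0.56545502 -0.01294457  0.02      ] ((304.2737731933594, 171.71148681640625), (45.407047271728516, 76.38461303710938), 13.240518569946289) [np.float64(0.21973559984229435), np.float64(0.13050120986901353)]
-14.325873734569138
-104.55705236547415
259 [ 0.44907748 -0.01402571] [0.52830645 0.02714267] [0.48992054 0.00655092 0.0400899 ]
dial 334 [ 0.61815636 -0.02665274  0.12485703]
-0.08 0.0046; -0.072 0.0052; -0.064 0.027; -0.056 0.0251; -0.048 0.0266; -0.04 0.0258; -0.032 0.0265; -0.024 0.0264; -0.016 0.0254; -0.008 0.027; -0.0 0.027; 0.008 0.0272; 0.016 0.0253; 0.024 0.0241; 0.032 0.0253; 0.04 0.027; 0.048 0.0253; 0.056 0.0234; 0.064 0.0194; 0.072 0.0111; {'K': array([[290.99909477,   0.        , 321.08439996],
       [  0.        , 290.99909477, 198.46521943],
       [  0.        ,   0.        ,   1.        ]]), 'extrinsics': array([[ 0.288974  , -0.91952353, -0.26640291,  0.23792051],
       [-0.95733636, -0.27786691, -0.07935407, -0.50309948],
       [-0.00105662,  0.27796845, -0.96058962,  0.38445539],
       [ 0.        ,  0.        ,  0.        ,  1.        ]])}
```

```bash
python3 - <<'E'
from h import *
from station import ctrl
from scipy.spatial.transform import Rotation as Ro
o=ctrl.get_obs();R=Ro.from_euler("xyz",o["eef_rot"]).as_matrix();print(R.round(3))
print("jaw ang",np.degrees(np.arctan2(R[1,1],R[0,1])))
m=ctrl.camera_model("wrist");print("cam in tool",R.T@(m["extrinsics"][:3,3]-o["ee_pos"]),(R.T@m["extrinsics"][:3,:3]).round(3))
S=np.array([.5751,-.0154]);a=np.radians(-14.4);ax=np.array([np.cos(a),np.sin(a)])
w=ray("top",[[296.2,212.3]],.04)[0];print("rear",w,(w[:2]-S)@ax)
p,d=ctrl.camera("wrist");cv2.imwrite("pics/w0.png",p[:,:,::-1])
E
```

```text
[[-0.     0.29  -0.957]
 [ 0.001 -0.957 -0.29 ]
 [-1.    -0.001 -0.   ]]
jaw ang -73.1655077565412
cam in tool [-0.17948389  0.00049307 -0.08202678] [[ 0.    -0.278  0.961]
 [ 1.    -0.001 -0.   ]
 [ 0.001  0.961  0.278]]
rear [0.44847196 0.01249614 0.04      ] -0.1295872766322222
```

View pics/w0.png

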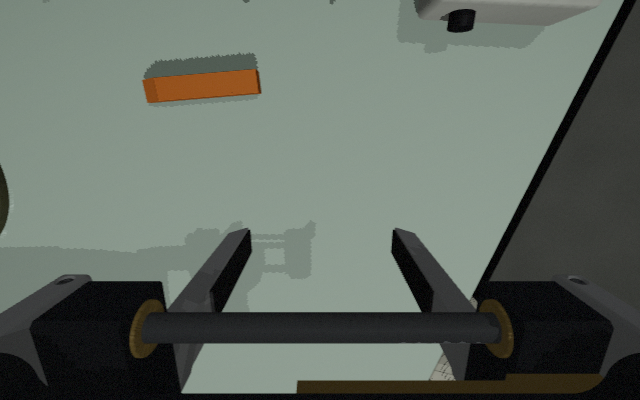

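jog_arm(rows=[0.0194,0.0336,0,0,0,-1.95,0,0.0194,0.0336,0,0,0,-1.95,0,0.0194,0.0336,0,0,0,-1.95,0,0.0194,0.0336,0,0,0,-1.95,0,0.0194,0.0336,0,0,0,-1.95,0,0.0194,0.0336,0,0,0,-1.95,0,0.0194,0.0336,0,0,0,-1.95,0,0.0194,0.0336,0,0,0,-1.95,0], squeeze=10)

```text
time_s: 0.82
ee_pos: [0.3149, -0.2558, 0.2055]
eef_rot: [2.661, 1.571, -0.461]
force: [0.5, -0.7, 0.9]
grip_width: 0.094
```

jog_arm(rows=[0.0194,0.0336,0,0,0,-1.95,0.3,0.0194,0.0336,0,0,0,-1.95,0.3,0.0194,0.0336,0,0,0,-1.95,0.3,0.0194,0.0336,0,0,0,-1.95,0.3,0.0194,0.0336,0,0,0,-1.95,0.3,0.0194,0.0336,0,0,0,-1.95,0.3,0.0194,0.0336,0,0,0,-1.95,0.3,0.0194,0.0336,0,0,0,-1.95,0.3])

```text
time_s: 1.48
ee_pos: [0.4702, 0.0132, 0.2054]
eef_rot: [3.029, 1.571, -0.365]
force: [0.7, -0.2, 0.4]
grip_width: 0.0653
```

jog_arm(rows=[0,0,0,0,0,0,0.3,0,0,0,0,0,0,0.3])

```text
time_s: 1.65
ee_pos: [0.4698, 0.0126, 0.2049]
eef_rot: [0.254, 1.57, -3.135]
force: [-0.5, 0.0, 0.2]
grip_width: 0.0656
```

```bash
cat > snap.py <<'E'
import sys
from h import *
from station import ctrl
def snap(tag,n="wrist"):
    m=ctrl.camera_model(n);p,d=ctrl.camera(n)
    np.savez(f"pics/{tag}m.npz",K=m["K"],E=m["extrinsics"]);np.savez(f"pics/{tag}.npz",p=p,d=d);cv2.imwrite(f"pics/{tag}.png",p[:,:,::-1])
    return p,d
if __name__=="__main__":
    snap(sys.argv[1],*(sys.argv[2:]));o=ctrl.get_obs();print(o["time_s"],o["ee_pos"],o["qpos"],o["force"])
E
python3 snap.py w1
```

```text
1.7 [0.46942334 0.01145665 0.20504091] [-5.35220992e-02  1.20714111e-01  1.73883943e+00 -1.81976050e-04
  1.28303863e+00  1.76625969e+00] [ 0.31785798 -0.96658423  0.34409082]
```

View pics/w1.png

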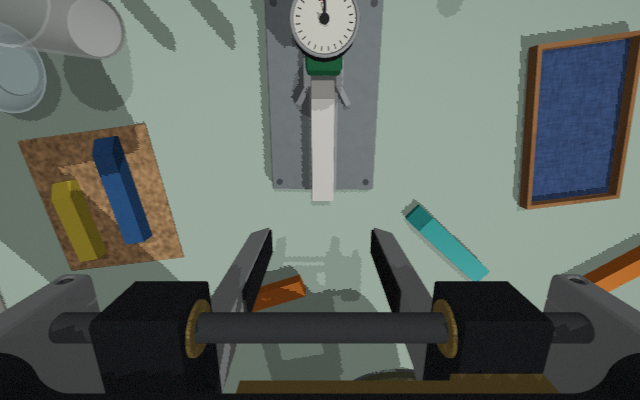

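```bash
cat > meas.py <<'E'
from h import *
def fit(tag,lo,hi,box,z,name,flt=None):
    f=np.load(f"pics/{tag}.npz");p,d=f["p"],f["d"];hsv=cv2.cvtColor(p,cv2.COLOR_RGB2HSV)
    m=cv2.inRange(hsv,lo,hi);k=np.zeros_like(m);x0,y0,x1,y1=box;k[y0:y1,x0:x1]=m[y0:y1,x0:x1]
    cs,_=cv2.findContours(k,0,cv2.CHAIN_APPROX_NONE);c=max(cs,key=cv2.contourArea)
    w=ray(tag,c[:,0,:],z)[:,:2].astype(np.float32)
    r=cv2.minAreaRect(w);b=cv2.boxPoints(r)
    full=np.zeros_like(m);cv2.drawContours(full,[c],-1,255,-1);v,u=np.nonzero(full)
    P=pts(tag,np.c_[u,v],d[v,u])
    s=[np.linalg.norm(b[0]-b[1]),np.linalg.norm(b[1]-b[2])];i=int(s[1]>s[0]);e=b[(i+1)%4]-b[i]
    if e[0]<0:e=-e
    print(name,"cen",np.round(r[0],4),"size",np.round(s,4),"ang",np.degrees(np.arctan2(e[1],e[0])).round(2),"medz",np.median(P[:,2]).round(4),c[:,0].min(0),c[:,0].max(0))
    return w,P,b
E
python3 - <<'E'
from meas import *
f=np.load("pics/w1.npz");p,d=f["p"],f["d"];hsv=cv2.cvtColor(p,cv2.COLOR_RGB2HSV)
print("hsv bar",hsv[150,323],hsv[190,322],hsv[90,323],"stand",hsv[150,290],hsv[150,360],"blue",hsv[200,125],hsv[150,107],"lin",hsv[120,580])
fit("w1",(100,120,20),(130,255,255),(85,130,160,250),.026,"blue")
fit("w1",(20,120,20),(35,255,255),(40,170,110,270),.024,"yellow")
fit("w1",(105,60,20),(130,255,255),(520,30,640,210),.005,"lining")
# depth-based
v,u=np.mgrid[0:225,200:440];u=u.ravel();v=v.ravel();P=pts("w1",np.c_[u,v],d[v,u])
k=np.zeros((400,640),np.uint8);s=(P[:,2]>.013)&(P[:,2]<.027);k[v[s],u[s]]=255
cs,_=cv2.findContours(cv2.morphologyEx(k,2,np.ones((3,3))),0,1);c=np.vstack([c for c in cs if cv2.contourArea(c)>300])[:,0]
w=ray("w1",c,.02)[:,:2].astype(np.float32);r=cv2.minAreaRect(w);print("stand",r,cv2.boxPoints(r).round(4).tolist())
s=(P[:,2]>.033)&(P[:,2]<.047)&(abs(u-323)<25)&(v>70);k[:]=0;k[v[s],u[s]]=255;k=cv2.morphologyEx(k,2,np.ones((3,3)))
for row in range(85,205,10):
    x=np.nonzero(k[row])[0]
    if len(x): e=ray("w1",[[x[0]-.5,row],[x[-1]+.5,row]],.04);print(row,x[0],x[-1],e[:,:2].round(4).tolist())
x=np.nonzero(k[:,322])[0];print("rear",x[-1],ray("w1",[[322,x[-1]+.5]],.04))
s=(P[:,2]>.118)&(P[:,2]<.132);print("dial z",np.median(P[s,2]),s.sum(),np.median(P[:,2][(P[:,2]>-.01)&(P[:,2]<.008)]))
g=P[s];(cx,cy),rad=cv2.minEnclosingCircle(g[:,:2].astype(np.float32));print(cx,cy,rad)
E
```

```text
hsv bar [ 21   9 188] [ 25   8 185] [ 20  12 131] stand [103  15 118] [ 96  21 120] blue [106 167 119] [108 172  77] lin [109 129 109]
blue cen [0.5189 0.2631] size [0.1385 0.0391] ang -5.31 medz 0.0256 [ 93 136] [151 243]
yellow cen [0.4958 0.3376] size [0.1113 0.0442] ang -3.51 medz 0.023 [ 51 179] [107 261]
lining cen [ 0.456 -0.318] size [0.1877 0.1009] ang -6.64 medz 0.0057 [532  39] [629 201]
stand ((0.5616778135299683, -0.013216555118560791), (0.1293504238128662, 0.2125142365694046), 75.52928161621094) [[0.4426000118255615, -0.049300000071525574], [0.6484000086784363, -0.10239999741315842], [0.6807000041007996, 0.02290000021457672], [0.4749999940395355, 0.07599999755620956]]
95 312 334 [[0.5719, -0.0022], [0.5656, -0.0271]]
105 312 334 [[0.5616, 0.0005], [0.5553, -0.0246]]
115 312 334 [[0.5512, 0.0032], [0.5447, -0.0221]]
125 312 334 [[0.5405, 0.0061], [0.534, -0.0195]]
135 312 333 [[0.5296, 0.0089], [0.5234, -0.0158]]
145 312 333 [[0.5185, 0.0118], [0.5122, -0.0131]]
155 312 333 [[0.5072, 0.0148], [0.5009, -0.0104]]
165 312 333 [[0.4957, 0.0178], [0.4893, -0.0076]]
175 312 333 [[0.484, 0.0209], [0.4775, -0.0048]]
185 313 333 [[0.4717, 0.0229], [0.4655, -0.0019]]
195 313 333 [[0.4595, 0.0261], [0.4532, 0.0011]]
rear 200 [[0.44983454 0.0165081  0.04      ]]
dial z 0.12548346404897387 3507 0.0002734318866066121
0.6181557178497314 -0.02768048271536827 0.02783759869635105
```

The wrist view shows the master at (323,150) with its rear end at row 200, the dial at (324,18), and the blue bar's dark nose slope at its far end (107,150). The measured sizes agree with the given ones, so I'll descend on the master.

jog_arm(rows=[0,-0.001,-0.035,0,0,0,0.3,0,0,-0.035,0,0,0,0.3,0,0,-0.035,0,0,0,0.3,0,0,-0.035,0,0,0,0.3,0,0,-0.025,0,0,0,0.3,0,0,-0.01,0,0,0,0.3,0,0,-0.004,0,0,0,0.3,0,0,0,0,0,0,0.3])

```text
time_s: 2.37
ee_pos: [0.4697, 0.0095, 0.0268]
eef_rot: [0.602, 1.571, -2.792]
force: [0.3, 0.1, 0.6]
grip_width: 0.0655
```

jog_arm(rows=[0,0,0,0,0,0,1,0,0,0,0,0,0,1,0,0,0,0,0,0,1,0,0,0,0,0,0,1,0,0,0,0,0,0,1,0,0,0,0,0,0,1], squeeze=15)

```text
time_s: 2.87
ee_pos: [0.4698, 0.0102, 0.0267]
eef_rot: [-3.015, 1.57, -0.124]
force: [0.7, 0.4, 0.9]
grip_width: 0.0291
```

jog_arm(rows=[0,0,0,0,0,0,1,0,0,0,0,0,0,1])

```text
time_s: 3.03
ee_pos: [0.4698, 0.0103, 0.0267]
eef_rot: [-2.628, 1.571, 0.263]
force: [-1.2, 1.1, 3.6]
grip_width: 0.0253
```

jog_arm(rows=[0.0039,-0.001,0,0,0,0,1,0.0039,-0.001,0,0,0,0,1,0.0039,-0.001,0,0,0,0,1,0.0039,-0.001,0,0,0,0,1,0.0039,-0.001,0,0,0,0,1,0.0039,-0.001,0,0,0,0,1,0.0039,-0.001,0,0,0,0,1])

```text
time_s: 3.62
ee_pos: [0.495, 0.0037, 0.0262]
eef_rot: [0.077, 1.565, 2.968]
force: [-17.2, 4.6, 12.5]
grip_width: 0.0255
```

jog_arm(rows=[0.001,-0.0002,0,0,0,0,1,0.001,-0.0003,0,0,0,0,1,0.001,-0.0002,0,0,0,0,1])

```text
time_s: 3.87
ee_pos: [0.4974, 0.0031, 0.026]
eef_rot: [0.093, 1.564, 2.984]
force: [-17.3, 4.9, 14.2]
grip_width: 0.026
```

```bash
python3 - <<'E'
from station import ctrl
o=ctrl.get_obs()
for k in("ee_pos","eef_rot","force","moment","grip_width"):print(k,o[k])
E
python3 snap.py w2
```

```text
ee_pos [0.49742389 0.00311688 0.02596811]
eef_rot [0.09275751 1.56398404 2.98382344]
force [-17.32608141   4.86026113  14.16896894]
moment [1.01948647 3.41726384 0.05013134]
grip_width 0.02598568069060903
3.9167 [0.4976547  0.00304878 0.0259742 ] [-6.77812895e-02  4.22886885e-01  1.82246260e+00  6.94937049e-04
  9.02640294e-01  1.75312491e+00] [-14.88321672   4.09955579  10.20353906]
```

View pics/w2.png

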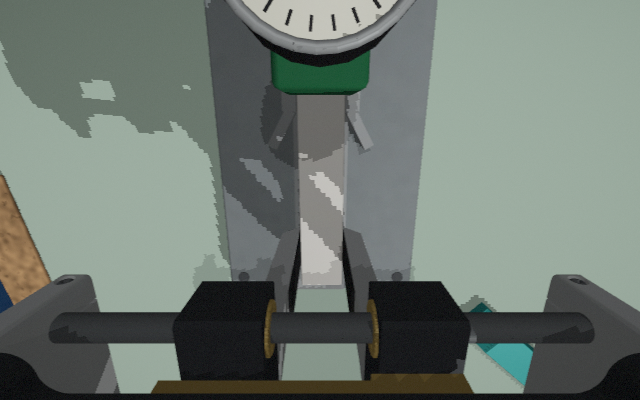

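```bash
python3 - <<'E'
from h import *
S=np.array([.5752,-.0160]);ax=np.array([.9684,-.2495])
for r in (284,287,289):
    w=ray("w2",[[322,r+.5]],.04)[0];print(r,w.round(4),((w[:2]-S)@ax).round(4))
# front edge of stand check
f=np.load("pics/w2.npz");p=f["p"];cv2.imwrite("pics/w2z.png",cv2.resize(p[200:300,220:440,::-1],None,fx=3.5,fy=3.5,interpolation=2))
cv2.imwrite("pics/w2y.png",cv2.resize(p[0:170,220:440,::-1],None,fx=3.5,fy=3.5,interpolation=2))
from station import ctrl
p,d=ctrl.camera("scene");cv2.imwrite("pics/s1.png",cv2.resize(p[180:300,290:420,::-1],None,fx=5,fy=5,interpolation=2))
E
```

```text
284 [0.4743 0.0085 0.04  ] -0.1038
287 [0.4722 0.009  0.04  ] -0.106
289 [0.4707 0.0094 0.04  ] -0.1075
```

View pics/s1.png

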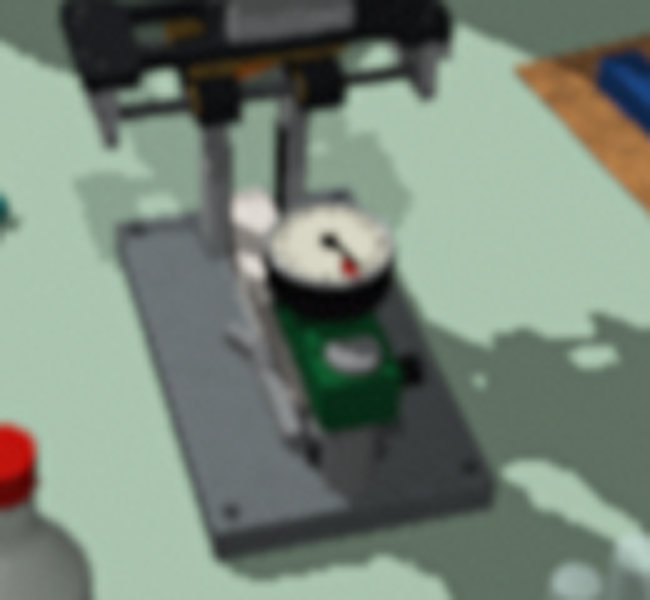

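View pics/w2y.png

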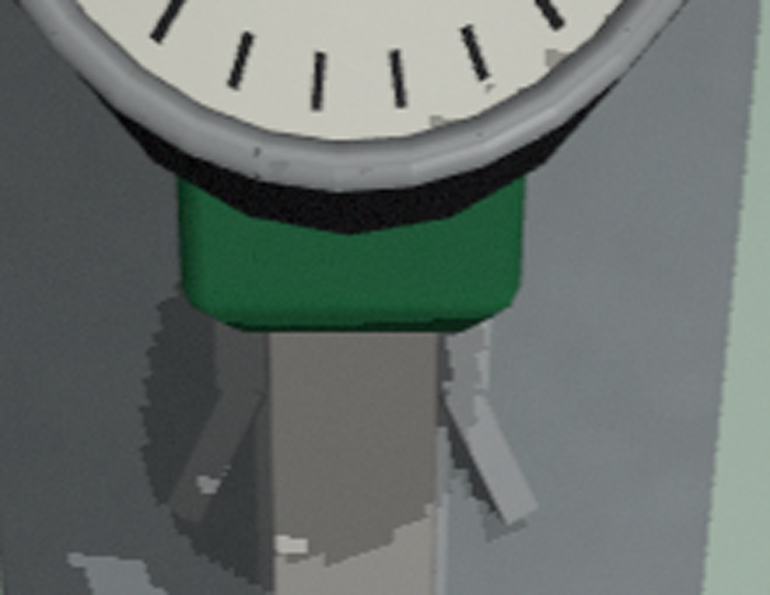

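jog_arm(rows=[-0.0025,0.0006,0,0,0,0,0.4,0,0,0,0,0,0,0.4,0,0,0,0,0,0,0.4,0,0,0.012,0,0,0,0.4,0,0,0.025,0,0,0,0.6,-0.02,0.005,0,0,0,0,1,-0.0225,0.006,0,0,0,0,1,0,0,0,0,0,0,1])

```text
time_s: 4.63
ee_pos: [0.4524, 0.0146, 0.0633]
eef_rot: [0.178, 1.57, 3.069]
force: [-0.7, 0.3, -0.8]
grip_width: 0.0293
```

```bash
python3 snap.py w3; python3 - <<'E'
from h import *
f=np.load("pics/w3.npz");p,d=f["p"],f["d"]
S=np.array([.5752,-.0160]);ax=np.array([.9684,-.2495])
from station import ctrl
e=ctrl.get_obs()["ee_pos"][:2];print("tcp stand",(e-S)@ax,(e-S)@[.2495,.9684])
for u in (316,322,328):
    print(u,[(v,pts("w3",[[u,v]],d[v:v+1,u]).round(3)[0].tolist()) for v in range(190,290,8)])
E
```

```text
4.6833 [0.45418508 0.01431481 0.06367221] [-4.91146333e-02  2.72714763e-01  1.92431039e+00 -1.95603248e-05
  9.44327665e-01  1.77206931e+00] [ 0.43439595  0.16047694 -0.09321742]
tcp stand -0.12475438846788604 -0.0008363623497624053
316 [(190, [0.483, 0.011, 0.041]), (198, [0.476, 0.012, 0.04]), (206, [0.464, 0.016, 0.02]), (214, [0.451, 0.02, 0.001]), (222, [0.444, 0.022, 0.0]), (230, [0.436, 0.024, -0.0]), (238, [0.429, 0.025, 0.001]), (246, [0.421, 0.027, 0.0]), (254, [0.413, 0.03, -0.0]), (262, [0.406, 0.031, 0.001]), (270, [0.398, 0.034, 0.0]), (278, [0.389, 0.036, -0.001]), (286, [0.381, 0.038, -0.0])]
322 [(190, [0.482, 0.007, 0.042]), (198, [0.475, 0.008, 0.04]), (206, [0.463, 0.011, 0.02]), (214, [0.45, 0.014, 0.001]), (222, [0.443, 0.016, 0.001]), (230, [0.435, 0.018, -0.0]), (238, [0.427, 0.02, -0.001]), (246, [0.42, 0.022, 0.0]), (254, [0.412, 0.024, -0.001]), (262, [0.405, 0.026, 0.001]), (270, [0.396, 0.028, -0.0]), (278, [0.389, 0.03, 0.002]), (286, [0.38, 0.032, 0.0])]
328 [(190, [0.48, 0.002, 0.041]), (198, [0.474, 0.004, 0.04]), (206, [0.462, 0.006, 0.021]), (214, [0.449, 0.009, -0.0]), (222, [0.442, 0.011, 0.001]), (230, [0.434, 0.013, 0.001]), (238, [0.426, 0.015, -0.0]), (246, [0.418, 0.017, -0.0]), (254, [0.411, 0.019, 0.0]), (262, [0.403, 0.021, 0.001]), (270, [0.395, 0.023, 0.001]), (278, [0.387, 0.025, 0.0]), (286, [0.379, 0.027, 0.001])]
```

View pics/w3.png

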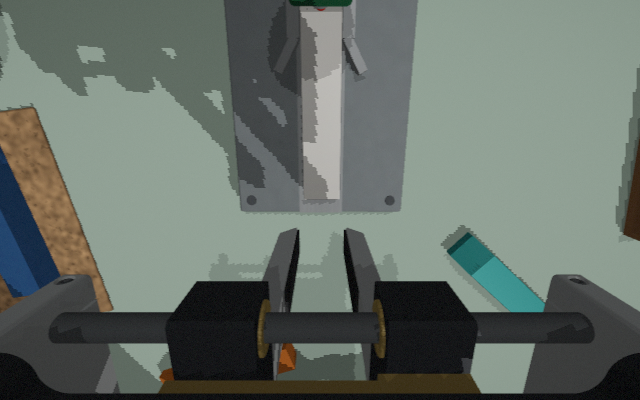

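The bar's rear is at row 200, about 20 mm ahead of the closing fingers. I'll push the bar from behind instead, so that nothing bears down on it.

jog_arm(rows=[0,0.001,-0.01,0,0,0,1,0,0,-0.014,0,0,0,1,0,0,-0.012,0,0,0,1,0.004,-0.001,0,0,0,0,1,0.0029,-0.0008,0,0,0,0,1,0.0019,-0.0005,0,0,0,0,1,0,0,0,0,0,0,1], squeeze=10)

```text
time_s: 5.27
ee_pos: [0.4646, 0.0126, 0.0278]
eef_rot: [-2.926, 1.57, -0.035]
force: [-0.2, 0.3, 0.5]
grip_width: 0.0006
```

jog_arm(rows=[0.0019,-0.0005,0,0,0,0,1,0.0019,-0.0005,0,0,0,0,1,0.0019,-0.0005,0,0,0,0,1])

```text
time_s: 5.52
ee_pos: [0.4673, 0.0118, 0.0277]
eef_rot: [0.076, 1.565, 2.967]
force: [-19.7, 5.1, 17.3]
grip_width: 0.0007
```

jog_arm(rows=[0.0019,-0.0005,0,0,0,0,1,0.0019,-0.0005,0,0,0,0,1])

```text
time_s: 5.68
ee_pos: [0.4721, 0.0106, 0.0277]
eef_rot: [0.074, 1.568, 2.965]
force: [-11.7, 3.1, 7.2]
grip_width: 0.0006
```

jog_arm(rows=[0.001,-0.0002,0,0,0,0,1,0.001,-0.0003,0,0,0,0,1])

```text
time_s: 5.85
ee_pos: [0.4741, 0.0101, 0.0277]
eef_rot: [0.079, 1.568, 2.97]
force: [-11.1, 3.5, 8.0]
grip_width: 0.0005
```

jog_arm(rows=[0.001,-0.0002,0,0,0,0,1,0.001,-0.0003,0,0,0,0,1])

```text
time_s: 6.02
ee_pos: [0.4761, 0.0096, 0.0277]
eef_rot: [0.075, 1.568, 2.966]
force: [-11.5, 3.3, 8.3]
grip_width: 0.0005
```

jog_arm(rows=[0.001,-0.0002,0,0,0,0,1,0.001,-0.0003,0,0,0,0,1])

```text
time_s: 6.18
ee_pos: [0.4781, 0.0091, 0.0277]
eef_rot: [0.074, 1.568, 2.964]
force: [-11.4, 2.8, 7.8]
grip_width: 0.0002
```

jog_arm(rows=[0.001,-0.0002,0,0,0,0,1,0.001,-0.0003,0,0,0,0,1])

```text
time_s: 6.35
ee_pos: [0.4801, 0.0086, 0.0277]
eef_rot: [0.066, 1.568, 2.957]
force: [-11.6, 3.4, 8.5]
grip_width: 0.0006
```

jog_arm(rows=[0.001,-0.0002,0,0,0,0,1,0.001,-0.0003,0,0,0,0,1])

```text
time_s: 6.52
ee_pos: [0.4821, 0.0081, 0.0277]
eef_rot: [0.068, 1.568, 2.959]
force: [-10.3, 2.9, 8.6]
grip_width: 0.0004
```

jog_arm(rows=[0.001,-0.0002,0,0,0,0,1,0.001,-0.0003,0,0,0,0,1])

```text
time_s: 6.68
ee_pos: [0.4841, 0.0076, 0.0277]
eef_rot: [0.07, 1.568, 2.96]
force: [-11.4, 2.3, 8.4]
grip_width: 0.0008
```

jog_arm(rows=[0.001,-0.0002,0,0,0,0,1,0.001,-0.0003,0,0,0,0,1])

```text
time_s: 6.85
ee_pos: [0.4861, 0.0071, 0.0277]
eef_rot: [0.066, 1.568, 2.957]
force: [-11.1, 2.1, 7.9]
grip_width: 0.0004
```

jog_arm(rows=[0.001,-0.0002,0,0,0,0,1,0.001,-0.0003,0,0,0,0,1])

```text
time_s: 7.02
ee_pos: [0.4882, 0.0066, 0.0277]
eef_rot: [0.066, 1.568, 2.957]
force: [-11.2, 2.2, 7.8]
grip_width: 0.0006
```

jog_arm(rows=[0.001,-0.0002,0,0,0,0,1,0.001,-0.0003,0,0,0,0,1])

```text
time_s: 7.18
ee_pos: [0.4899, 0.0062, 0.0277]
eef_rot: [0.057, 1.567, 2.948]
force: [-20.0, 6.0, 16.7]
grip_width: 0.0004
```

jog_arm(rows=[0.0004,-0.0001,0,0,0,0,1,0,0,0,0,0,0,1])

```text
time_s: 7.35
ee_pos: [0.4898, 0.0062, 0.0277]
eef_rot: [0.072, 1.566, 2.963]
force: [-17.5, 4.5, 13.3]
grip_width: 0.0004
```

Contact is confirmed: the force rose and the TCP stopped. I'll back off, rise, and go above the dial.

jog_arm(rows=[-0.0107,0.0027,0,0,0,0,1,-0.005,0.0013,0.02,0,0,0,0.7,0,0,0.04,0,0,0,0.1,0,0,0.04,0,0,0,0.1,0.015,-0.004,0.036,0,0,0,0.1,0.04,-0.0105,0,0,0,0,0.1,0.04,-0.0105,0,0,0,0,0.1,0.04,-0.0105,0,0,0,0,0.1])

```text
time_s: 8.02
ee_pos: [0.613, -0.0263, 0.1652]
eef_rot: [-2.993, 1.568, -0.102]
force: [-0.0, 0.3, 0.8]
grip_width: 0.0437
```

jog_arm(rows=[0.0092,-0.0025,0,0,0,0,0.1,0,0,0,0,0,0,0.1,0,0,0,0,0,0,0.1])

```text
time_s: 8.27
ee_pos: [0.6198, -0.0283, 0.1631]
eef_rot: [0.054, 1.57, 2.944]
force: [-0.6, 0.1, 0.1]
grip_width: 0.0637
```

```bash
python3 snap.py w4; python3 - <<'E'
from h import *
f=np.load("pics/w4.npz");p=f["p"]
cv2.imwrite("pics/w4z.png",cv2.resize(p[130:290,220:420,::-1],None,fx=3.5,fy=3.5,interpolation=2))
E
```

```text
8.3167 [ 0.61944645 -0.02805888  0.16359608] [-1.04333790e-01  4.89951789e-01  1.35675921e+00  2.19181261e-05
  1.29507730e+00  1.71705510e+00] [-0.15060467 -0.67411282 -0.18345486]
```

View pics/w4.png

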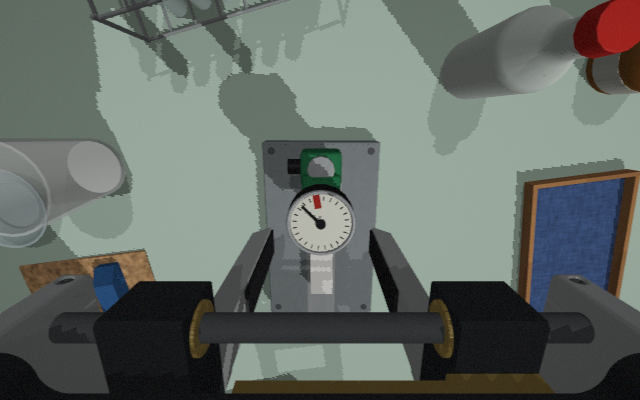

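View pics/w4z.png

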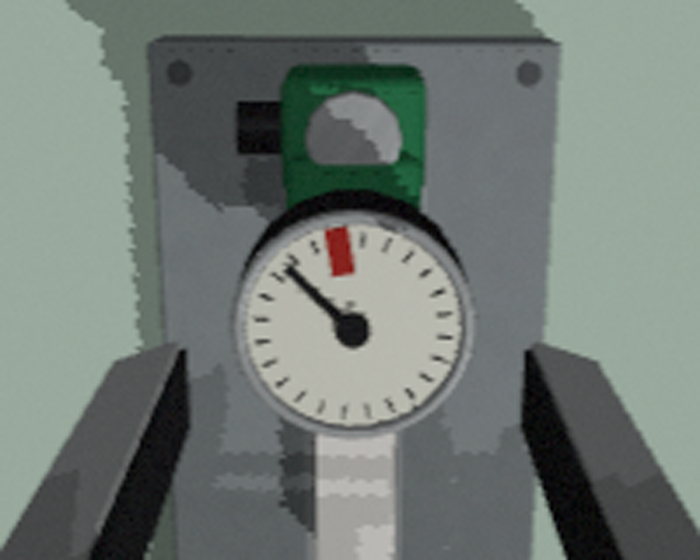

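```bash
cat > dial.py <<'E'
from h import *
import sys
def dial(tag,cxy=(.6187,-.0273),z=.124,sc=8,verbose=True):
    f=np.load(f"pics/{tag}.npz");p=f["p"];K,E=load(tag)
    N=64*sc;a0=np.radians(-14.45)   # rectified: image x=stand x, image y=-stand y
    ii,jj=np.meshgrid(np.arange(N),np.arange(N))
    sx=(ii-N/2)/sc/1000;sy=-(jj-N/2)/sc/1000
    W=np.stack([cxy[0]+sx*np.cos(a0)-sy*np.sin(a0),cxy[1]+sx*np.sin(a0)+sy*np.cos(a0),np.full_like(sx,z)],-1)
    C=(W-E[:3,3])@E[:3,:3];u=C[...,0]/C[...,2]*K[0,0]+K[0,2];v=C[...,1]/C[...,2]*K[1,1]+K[1,2]
    im=cv2.remap(p,u.astype(np.float32),v.astype(np.float32),cv2.INTER_CUBIC)
    hsv=cv2.cvtColor(im,cv2.COLOR_RGB2HSV);h,s,V=[hsv[...,i].astype(int) for i in range(3)]
    iv=((V>110)&(s>15)&(s<70)&(h>15)&(h<45)).astype(np.uint8)*255
    iv=cv2.morphologyEx(iv,cv2.MORPH_CLOSE,np.ones((25,25)));cs,_=cv2.findContours(iv,0,1);c=max(cs,key=cv2.contourArea)
    el=cv2.fitEllipse(cv2.convexHull(c));cx,cy=el[0]
    mm=lambda x,y:((x-cx)/sc,-(y-cy)/sc)
    X,Y=mm(ii,jj);r=np.hypot(X,Y)
    red=((h<8)|(h>172))&(s>120)&(V>60)&(r<24)
    gray=im.max(-1)
    dk=(gray<80)&~red&(r<21)
    n,l,st,ce=cv2.connectedComponentsWithStats(dk.astype(np.uint8));k=l[(r<3)&dk];k=np.bincount(k).argmax() if len(k) else 0
    hubm=(l==k)&(l>0)
    # hub centre: erode the needle away
    hb=cv2.morphologyEx(hubm.astype(np.uint8),cv2.MORPH_OPEN,cv2.getStructuringElement(2,(3*sc,3*sc)))
    hx,hy=X[hb>0].mean(),Y[hb>0].mean()
    rr=np.hypot(X-hx,Y-hy);nd=hubm&(rr>5)&(rr<15)
    na=np.arctan2(Y[nd].mean()-hy,X[nd].mean()-hx)
    vx,vy,_,_=cv2.fitLine(np.c_[X[nd],Y[nd]].astype(np.float32),2,0,.01,.01).ravel()
    if vx*np.cos(na)+vy*np.sin(na)<0:vx,vy=-vx,-vy
    rx,ry=X[red].mean(),Y[red].mean()
    print(tag,"ivory ell",np.round(np.array(el[1])/sc,1),"off mm",np.round([(cx-N/2)/sc,-(cy-N/2)/sc],2),"hub",hx.round(2),hy.round(2),"needle",na.round(3),"line",np.arctan2(vy,vx).round(3),"red",np.arctan2(ry,rx).round(3),"r",np.hypot(rx,ry).round(1),"red vs hub",np.arctan2(ry-hy,rx-hx).round(3),"n",nd.sum(),red.sum())
    cv2.imwrite(f"pics/{tag}_rect.png",im[:,:,::-1])
if __name__=="__main__": dial(sys.argv[1])
E
python3 dial.py w4
```

```text
w4 ivory ell [27.9 41.9] off mm [5.23 8.26] hub -5.99 -7.95 needle 0.781 line 0.788 red -0.401 r 13.7 red vs hub 0.14 n 1325 3319
```

View pics/w4_rect.png

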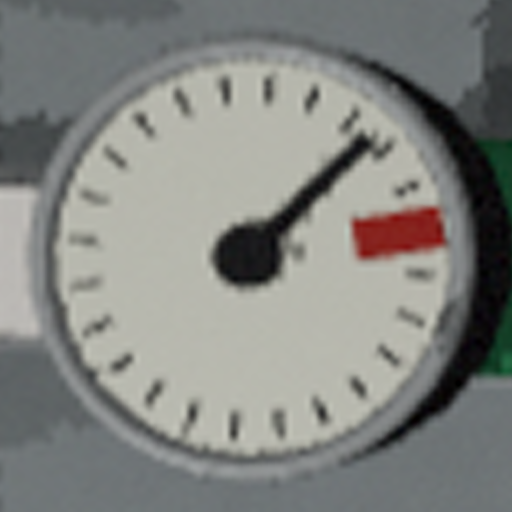

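```bash
python3 - <<'E'
import cv2
h=cv2.cvtColor(cv2.imread("pics/w4_rect.png"),cv2.COLOR_BGR2HSV)
for x,y in [(180,180),(150,300),(300,380),(330,110),(245,460),(48,250),(460,250),(420,300)]:print(x,y,h[y,x])
E
sed -i 's/iv=((V>110).*/iv=((V>150)\&(r0<23)).astype(np.uint8)*255/; s/^    hsv=cv2/    r0=np.hypot(ii-N\/2,jj-N\/2)\/sc\n    hsv=cv2/' dial.py; sed -i 's/(r0<23)/(s>14)\&(r0<29)/' dial.py; python3 dial.py w4
```

```text
180 180 [ 33  14 182]
150 300 [ 33  14 184]
300 380 [ 33  12 184]
330 110 [ 33  14 183]
245 460 [90 14 94]
48 250 [105   6  84]
460 250 [ 90   9 136]
420 300 [ 30  14 184]
w4 ivory ell [48.9 48.9] off mm [-0.42 -0.14] hub -0.33 0.45 needle 0.781 line 0.788 red 0.166 r 18.5 red vs hub 0.14 n 1325 3317
```

The rectified view shows the zero mark at 0.166 rad, with r = 18.5 mm as specified, and the needle at about 0.785 rad. That calls for a turn of about +35.5°, so I'll descend over the rim.

jog_arm(rows=[-0.001,0.0008,-0.02,0,0,0,0.1,0,0,-0.02,0,0,0,0.1,0,0,-0.01,0,0,0,0.1,0,0,-0.004,0,0,0,0.1,0,0,0,0,0,0,0.1])

```text
time_s: 8.73
ee_pos: [0.6186, -0.0273, 0.1094]
eef_rot: [0.148, 1.57, 3.039]
force: [-0.0, -0.5, 0.7]
grip_width: 0.0842
```

jog_arm(rows=[0,0,0,0,0,0,0.5,0,0,0,0,0,0,0.5,0,0,0,0,0,0,0.5,0,0,0,0,0,0,0.5,0,0,0,0,0,0,0.5,0,0,0,0,0,0,0.5], squeeze=10)

```text
time_s: 9.23
ee_pos: [0.6193, -0.0276, 0.1098]
eef_rot: [-3.103, 1.57, -0.212]
force: [-1.2, 0.1, 2.4]
grip_width: 0.0561
```

jog_arm(rows=[0,0,0,0,0,5,0.5,0,0,0,0,0,5,0.5,0,0,0,0,0,5,0.5,0,0,0,0,0,5,0.5,0,0,0,0,0,5,0.5,0,0,0,0,0,5,0.5,0,0,0,0,0,4,0.5,0,0,0,0,0,0,0.5])

```text
time_s: 9.9
ee_pos: [0.6193, -0.0267, 0.1098]
eef_rot: [-2.208, 1.57, 1.281]
force: [-1.8, 6.0, 2.8]
grip_width: 0.0556
```

jog_arm(rows=[0,0,0,0,0,0,0.5])

```text
time_s: 9.98
ee_pos: [0.6193, -0.0268, 0.1099]
eef_rot: [-2.265, 1.57, 1.22]
force: [-1.5, 5.0, 3.0]
grip_width: 0.0558
```

```bash
sed -i 's/(s>14)/(s>9)/' dial.py; python3 snap.py w5;python3 dial.py w5; python3 dial.py w4
```

```text
10.0333 [ 0.61925338 -0.02674441  0.10983827] [-1.02720594e-01  5.41008607e-01  1.41073067e+00  1.17361814e-03
  1.18965418e+00  1.12447174e+00] [-0.61147664  3.99105729  3.72500451]
w5 ivory ell [48.5 53. ] off mm [-0.91 -1.06] hub -0.04 0.37 needle 0.789 line 0.772 red 0.76 r 19.3 red vs hub 0.745 n 1197 2397
w4 ivory ell [48.9 49.7] off mm [-0.31  0.07] hub -0.44 0.24 needle 0.781 line 0.788 red 0.156 r 18.3 red vs hub 0.14 n 1325 3319
```

View pics/w5_rect.png

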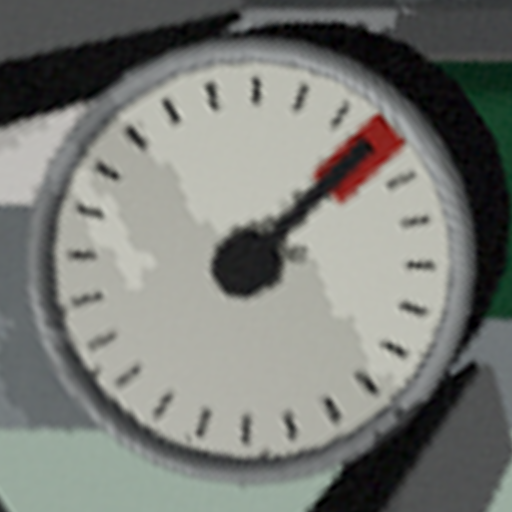

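View pics/w5.png

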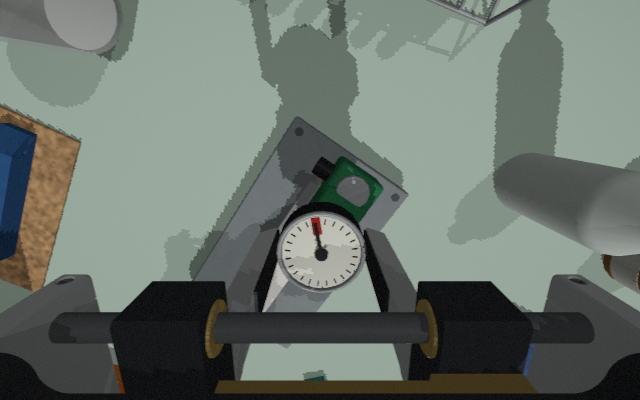

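```bash
cat > p.py <<'E'
s=open("dial.py").read()
a=s.index("    iv=((V");b=s.index("    el=cv2")
s=s[:a]+'''    iv=((im.min(-1)>TH)&(r0<27)).astype(np.uint8)
    nn,ll,st,_=cv2.connectedComponentsWithStats(iv);kk=1+st[1:,4].argmax()
    m1=cv2.morphologyEx((ll==kk).astype(np.uint8),cv2.MORPH_OPEN,np.ones((9,9)))
    cs,_=cv2.findContours(m1,0,1);c=max(cs,key=cv2.contourArea)
'''+s[b:]
s=s.replace("sc=8,","sc=8,TH=140,")
a=s.index("    rx,ry=");b=s.index("    print(tag")
s=s[:a]+'''    rm=cv2.morphologyEx((red|(nd|(hubm&(rr>12)))&(cv2.dilate(red.astype(np.uint8),np.ones((13,13)))>0)).astype(np.uint8),cv2.MORPH_OPEN,np.ones((15,15)))
    q=cv2.minAreaRect(cv2.findNonZero(rm));rx,ry=mm(*q[0])
    print("redrect mm",np.round(np.array(q[1])/sc,2),"axis",q[2])
'''+s[b:]
s=s.replace('dial(sys.argv[1])','[dial(sys.argv[1],TH=t) for t in (130,140,150)]')
open("dial.py","w").write(s)
E
python3 p.py; python3 dial.py w4; python3 dial.py w5
```

```text
redrect mm [ 4.91 10.99] axis 80.53767395019531
w4 ivory ell [49.9 51.3] off mm [0.07 0.71] hub -0.82 -0.4 needle 0.781 line 0.788 red 0.124 r 17.8 red vs hub 0.139 n 1325 3319
redrect mm [ 4.91 10.99] axis 80.53767395019531
w4 ivory ell [49.  50.8] off mm [-0.1   0.47] hub -0.65 -0.16 needle 0.781 line 0.788 red 0.136 r 18.0 red vs hub 0.139 n 1325 3319
redrect mm [ 4.91 10.99] axis 80.53767395019531
w4 ivory ell [48.7 49.7] off mm [-0.28  0.2 ] hub -0.47 0.11 needle 0.781 line 0.788 red 0.149 r 18.3 red vs hub 0.139 n 1325 3319
redrect mm [ 5.09 11.64] axis 46.7357063293457
w5 ivory ell [49.9 50.9] off mm [0.14 0.2 ] hub -1.09 -0.88 needle 0.789 line 0.772 red 0.761 r 17.2 red vs hub 0.755 n 1197 2617
redrect mm [ 5.09 11.64] axis 46.7357063293457
w5 ivory ell [49.3 50.5] off mm [-0.04  0.1 ] hub -0.91 -0.79 needle 0.789 line 0.772 red 0.758 r 17.4 red vs hub 0.755 n 1197 2617
redrect mm [ 5.09 11.64] axis 46.7357063293457
w5 ivory ell [48.9 49.5] off mm [-0.29 -0.2 ] hub -0.66 -0.48 needle 0.789 line 0.772 red 0.76 r 17.8 red vs hub 0.755 n 1197 2617
```

jog_arm(rows=[0,0,0,0,0,0.7,0.5,0,0,0,0,0,0.6,0.5,0,0,0,0,0,0,0.5,0,0,0,0,0,0,0.15,0,0,0,0,0,0,0.15,0,0,0,0,0,0,0.15,0,0,0,0,0,0,0.15])

```text
time_s: 10.62
ee_pos: [0.6191, -0.0277, 0.1093]
eef_rot: [0.112, 1.57, -2.665]
force: [0.6, 0.1, -0.4]
grip_width: 0.078
```

```bash
python3 snap.py w6;python3 dial.py w6
```

```text
10.6667 [ 0.61911191 -0.02766607  0.10933926] [-1.03701643e-01  5.41593764e-01  1.41107259e+00 -1.17578859e-04
  1.18911451e+00  1.10196423e+00] [ 0.97799821  0.21531602 -0.11201392]
redrect mm [ 5.01 11.53] axis 46.0809211730957
w6 ivory ell [50.2 51. ] off mm [0.15 0.22] hub -1.18 -0.93 needle 0.783 line 0.764 red 0.781 r 17.2 red vs hub 0.771 n 1214 2652
redrect mm [ 5.01 11.53] axis 46.0809211730957
w6 ivory ell [49.1 50.5] off mm [-0.1   0.03] hub -0.94 -0.74 needle 0.783 line 0.764 red 0.778 r 17.6 red vs hub 0.771 n 1214 2652
redrect mm [ 5.01 11.53] axis 46.0809211730957
w6 ivory ell [48.9 49.3] off mm [-0.4  -0.31] hub -0.64 -0.4 needle 0.783 line 0.764 red 0.78 r 18.0 red vs hub 0.771 n 1214 2652
```

View pics/w6_rect.png

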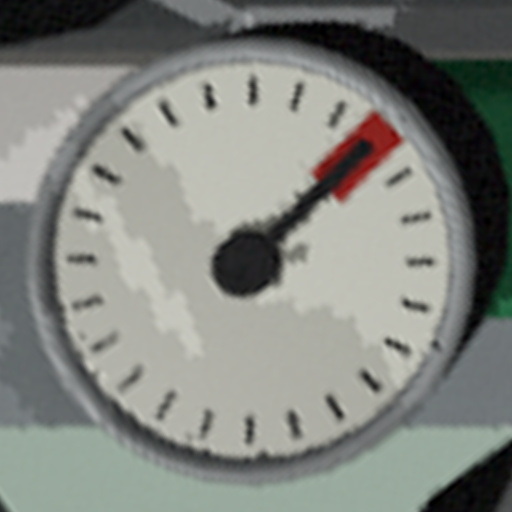

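```bash
cat > needle.py <<'E'
import cv2,numpy as np,sys
def go(tag,c=(250.5,256),hub=(246,263)):
    im=cv2.imread(f"pics/{tag}_rect.png").astype(float);R=im[...,2]
    g=cv2.GaussianBlur(im,(0,0),1.5)
    th=np.radians(np.arange(20,70,.25))
    pts=[]
    for r in np.arange(48,150,4):
        x=hub[0]+r*np.cos(th);y=hub[1]-r*np.sin(th)
        v=cv2.remap(g[...,2].astype(np.float32),x.astype(np.float32)[None],y.astype(np.float32)[None],1)[0]
        w=np.clip(85-v,0,None)
        if w.sum()>100: t=(w*th).sum()/w.sum();pts.append((r,t,hub[0]+r*np.cos(t),hub[1]-r*np.sin(t)))
    P=np.array(pts);vx,vy,x0,y0=cv2.fitLine(P[:,2:].astype(np.float32),2,0,.01,.01).ravel()
    print(tag,"line",np.arctan2(-vy*np.sign(vx),abs(vx)).round(3),"n",len(P),[(int(a),round(b,3)) for a,b in P[::3,:2]])
    n=np.array([-vy,vx]);print(" line dist to hub px",((np.array(hub)-[x0,y0])@n).round(2))
    # red edges relative to c
    ed=[]
    for r in np.arange(118,180,6):
        x=c[0]+r*np.cos(th);y=c[1]-r*np.sin(th)
        s=cv2.remap((g[...,1]).astype(np.float32),x.astype(np.float32)[None],y.astype(np.float32)[None],1)[0]
        k=s<95
        i=np.nonzero(k)[0]
        if len(i)>5: ed.append((int(r),round((th[i[0]]+th[i[-1]])/2,3),round((th[i[-1]]-th[i[0]])*r/8,1)))
    print(" red mids",ed)
go(sys.argv[1])
E
python3 needle.py w6; python3 needle.py w5
python3 - <<'E'
import cv2
im=cv2.imread("pics/w6_rect.png");cv2.imwrite("pics/w6r2.png",cv2.resize(im[90:310,200:420],None,fx=2.7,fy=2.7,interpolation=2))
E
```

```text
w6 line 0.773 n 26 [(48, np.float64(0.803)), (60, np.float64(0.783)), (72, np.float64(0.76)), (84, np.float64(0.79)), (96, np.float64(0.783)), (108, np.float64(0.774)), (120, np.float64(0.773)), (132, np.float64(0.778)), (144, np.float64(0.779))]
 line dist to hub px 0.61
 red mids [(118, np.float64(0.753), np.float64(5.1)), (124, np.float64(0.753), np.float64(5.1)), (130, np.float64(0.755), np.float64(5.0)), (136, np.float64(0.755), np.float64(5.0)), (142, np.float64(0.759), np.float64(5.0)), (148, np.float64(0.757), np.float64(4.9)), (154, np.float64(0.757), np.float64(5.1)), (160, np.float64(0.831), np.float64(7.9)), (166, np.float64(0.681), np.float64(8.1)), (172, np.float64(0.84), np.float64(8.3)), (178, np.float64(0.761), np.float64(5.0))]
w5 line 0.773 n 26 [(48, np.float64(0.788)), (60, np.float64(0.793)), (72, np.float64(0.762)), (84, np.float64(0.796)), (96, np.float64(0.785)), (108, np.float64(0.779)), (120, np.float64(0.775)), (132, np.float64(0.78)), (144, np.float64(0.778))]
 line dist to hub px 0.75
 red mids [(118, np.float64(0.731), np.float64(5.1)), (124, np.float64(0.733), np.float64(5.1)), (130, np.float64(0.737), np.float64(5.0)), (136, np.float64(0.733), np.float64(5.0)), (142, np.float64(0.737), np.float64(5.0)), (148, np.float64(0.737), np.float64(5.0)), (154, np.float64(0.742), np.float64(5.0)), (160, np.float64(0.812), np.float64(7.9)), (166, np.float64(0.735), np.float64(5.0)), (172, np.float64(0.816), np.float64(8.3)), (178, np.float64(0.737), np.float64(4.9))]
```

View pics/w6r2.png

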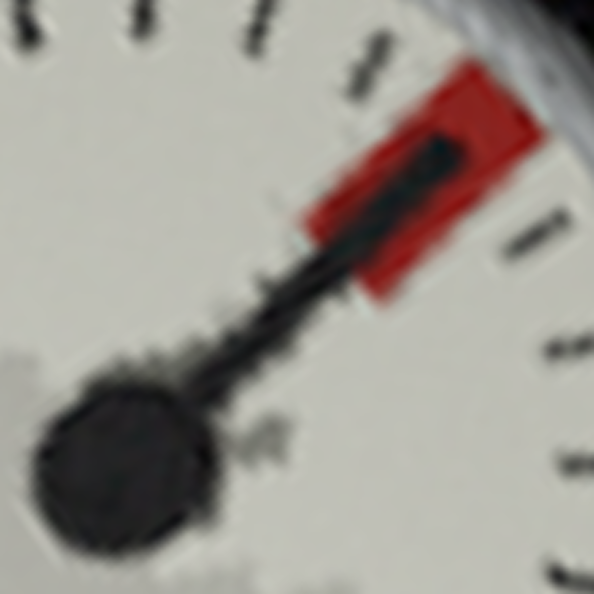

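```bash
cat > ticks.py <<'E'
import cv2,numpy as np,sys
from scipy.optimize import least_squares
def go(tag):
    im=cv2.imread(f"pics/{tag}_rect.png");g=cv2.GaussianBlur(im,(0,0),1.2).max(-1).astype(float)
    ii,jj=np.meshgrid(np.arange(512),np.arange(512))
    bg=cv2.morphologyEx(g.astype(np.uint8),cv2.MORPH_CLOSE,np.ones((31,31))).astype(float)
    r=np.hypot(ii-251,jj-258)
    dk=((bg-g)>30)&(r>150)&(r<192)
    n,l,st,ce=cv2.connectedComponentsWithStats(dk.astype(np.uint8))
    P=[]
    for k in range(1,n):
        if 60<st[k,4]<500:
            m=l==k;w=(bg-g)[m];P.append(((w*ii[m]).sum()/w.sum(),(w*jj[m]).sum()/w.sum()))
    P=np.array(P)
    f=lambda q:np.hypot(P[:,0]-q[0],P[:,1]-q[1])-q[2]
    s=least_squares(f,[251,258,170],loss="soft_l1",f_scale=1.5);c=s.x
    keep=abs(f(c))<4;P=P[keep];s=least_squares(f,c);c=s.x
    a=np.arctan2(c[1]-P[:,1],P[:,0]-c[0]);print(tag,"c",c.round(2),"r mm",(c[2]/8).round(2),"n",len(P),"rms",np.sqrt((s.fun**2).mean()).round(2))
    print(" ang deg",np.sort(np.degrees(a)).round(1))
    hsv=cv2.cvtColor(im,cv2.COLOR_BGR2HSV);red=((hsv[...,0]<10)|(hsv[...,0]>170))&(hsv[...,1]>110)&(hsv[...,2]>50)&(r<215)
    th=np.radians(np.arange(-20,80,.25));ed=[]
    for rr in np.arange(112,190,5):
        x=(c[0]+rr*np.cos(th)).astype(np.float32)[None];y=(c[1]-rr*np.sin(th)).astype(np.float32)[None]
        k=np.nonzero(cv2.remap(red.astype(np.float32),x,y,1)[0]>.5)[0]
        if len(k)>5: ed.append((rr,(th[k[0]]+th[k[-1]])/2,(th[k[-1]]-th[k[0]])*rr/8))
    ed=np.array(ed);ok=abs(ed[:,2]-np.median(ed[:,2]))<.5;print(" red",ed[ok,1].mean().round(4),ed[ok,1].round(3),"w",np.median(ed[:,2]).round(2))
    return c
for t in sys.argv[1:]:go(t)
E
python3 ticks.py w4 w5 w6
```

```text
w4 c [251.86 256.36 169.2 ] r mm 21.15 n 21 rms 1.05
 ang deg [-170.6 -155.7 -140.7 -125.8 -110.9  -96.   -80.8  -66.1  -50.9  -36.
  -21.1   -5.9   23.8   69.3   84.3   99.1  114.3  129.3  144.2  159.5
  174.4]
 red 0.1602 [0.161 0.155 0.157 0.161 0.161 0.155 0.159 0.164 0.161 0.159 0.161 0.161
 0.161 0.159 0.164 0.161] w 4.8
w5 c [251.06 259.93 169.41] r mm 21.18 n 23 rms 0.42
 ang deg [-166.7 -151.7 -136.8 -121.4 -106.5  -91.8  -76.8  -61.7  -46.7  -31.8
  -16.7   -1.7   13.3   28.3   58.5   73.1   88.3  103.3  118.3  133.3
  148.4  163.2  178.3]
 red 0.7584 [0.761 0.761 0.757 0.759 0.759 0.757 0.759 0.757 0.757 0.764 0.757 0.755
 0.759 0.757 0.757 0.757] w 4.96
w6 c [251.38 259.93 169.35] r mm 21.17 n 23 rms 0.46
 ang deg [-165.5 -150.6 -135.4 -120.7 -105.5  -90.7  -75.5  -60.6  -45.5  -30.5
  -15.5   -0.5   14.5   29.5   59.7   74.6   89.6  104.6  119.6  134.6
  149.6  164.6  179.6]
 red 0.7799 [0.777 0.781 0.783 0.781 0.785 0.781 0.783 0.781 0.779 0.777 0.779 0.777
 0.779 0.781 0.777 0.779] w 4.97
```

The tick circle gives the zero at 0.779 rad and the needle line gives about 0.775 rad, so the zero is set within about 0.01 rad. The close-up shows the needle inside the red mark. Now I'll go back for the master.

jog_arm(rows=[0,0,0.02,0,0,0,0.15,0,0,0.036,0,0,0,0.15,-0.026,0.0067,0,0,0,-5.9,0.15,-0.026,0.0067,0,0,0,-5.9,0.3,-0.025,0.0067,0,0,0,-5.9,0.4,-0.025,0.0066,0,0,0,-5.9,0.4,0,0,0,0,0,-5.9,0.4,0,0,0,0,0,-5.8,0.4])

```text
time_s: 11.33
ee_pos: [0.5164, -0.0006, 0.1659]
eef_rot: [-3.066, 1.57, -0.18]
force: [0.1, 0.1, -0.1]
grip_width: 0.0565
```

jog_arm(rows=[0,0,-0.01,0,0,0,0.4,0,0,0,0,0,0,0.4])

```text
time_s: 11.5
ee_pos: [0.5166, -0.0008, 0.1537]
eef_rot: [0.197, 1.569, 3.091]
force: [0.7, -0.6, -0.6]
grip_width: 0.0566
```

```bash
python3 snap.py w7; python3 - <<'E'
from h import *
from station import ctrl
f=np.load("pics/w7.npz");p,d=f["p"],f["d"];S=np.array([.5752,-.0160]);ax=np.array([.9684,-.2495]);n=np.array([.2495,.9684])
e=ctrl.get_obs()["ee_pos"][:2]-S;print("tcp",e@ax,e@n)
v,u=np.mgrid[150:300,290:352];u=u.ravel();v=v.ravel();P=pts("w7",np.c_[u,v],d[v,u]);q=P[:,:2]-S;s=(P[:,2]>.035)&(P[:,2]<.045)
t,l=q@ax,q@n
for x in np.arange(-.10,.0,.006):
    k=s&(abs(t-x)<.003);print(round(x,3),k.sum(),(l[k].min().round(4),l[k].max().round(4)) if k.sum() else "")
print("rear",t[s].min())
E
```

```text
11.55 [ 0.51672013 -0.00087947  0.15419686] [-7.25747120e-02  2.76507430e-01  1.67550317e+00 -3.67987515e-05
  1.19157967e+00  1.74550477e+00] [-0.13931385 -0.75964369  0.33781552]
tcp -0.060404482370084105 5.199311594225597e-05
-0.1 0 
-0.094 0 
-0.088 0 
-0.082 0 
-0.076 97 (np.float64(-0.0137), np.float64(0.0107))
-0.07 142 (np.float64(-0.0137), np.float64(0.0118))
-0.064 130 (np.float64(-0.0135), np.float64(0.0118))
-0.058 147 (np.float64(-0.0134), np.float64(0.0117))
-0.052 135 (np.float64(-0.0133), np.float64(0.0116))
-0.046 141 (np.float64(-0.0142), np.float64(0.0116))
-0.04 154 (np.float64(-0.0142), np.float64(0.0116))
-0.034 149 (np.float64(-0.0141), np.float64(0.0115))
-0.028 146 (np.float64(-0.0139), np.float64(0.0115))
-0.022 150 (np.float64(-0.0138), np.float64(0.0114))
-0.016 152 (np.float64(-0.0138), np.float64(0.0114))
-0.01 22 (np.float64(-0.0137), np.float64(0.0113))
-0.004 0 
rear -0.07772453332221177
```

View pics/w7.png

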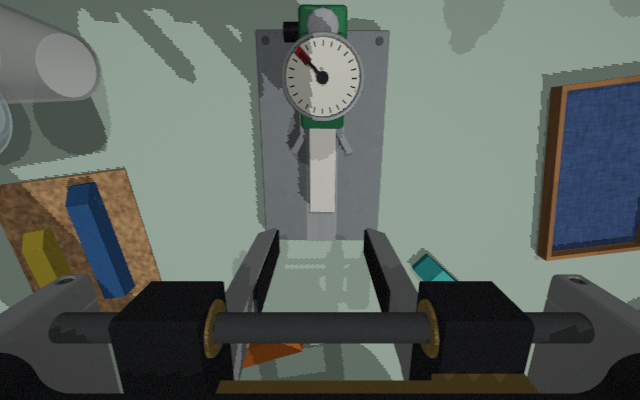

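The needle lies on the red mark at (302,57), and the master's rear end is at row 212, stand x −78 mm. I'll grip it there.

jog_arm(rows=[0,-0.001,-0.035,0,0,0,0.4,0,0,-0.035,0,0,0,0.4,0,0,-0.035,0,0,0,0.4,0,0,-0.015,0,0,0,0.4,0,0,-0.006,0,0,0,0.4,0,0,0,0,0,0,0.4,0,0,0,0,0,0,1,0,0,0,0,0,0,1], squeeze=20)

```text
time_s: 12.22
ee_pos: [0.5181, -0.0019, 0.0308]
eef_rot: [-2.967, 1.569, -0.075]
force: [-0.1, -0.1, 0.3]
grip_width: 0.0463
```

jog_arm(rows=[0,0,0,0,0,0,1,0,0,0,0,0,0,1,0,0,0,0,0,0,1,0,0,0,0,0,0,1,0,0,0,0,0,0,1])

```text
time_s: 12.63
ee_pos: [0.5175, -0.0019, 0.0301]
eef_rot: [-2.996, 1.57, -0.105]
force: [-2.0, 0.0, 6.4]
grip_width: 0.0259
```

jog_arm(rows=[-0.002,0.0005,0,0,0,0,1,-0.004,0.001,0,0,0,0,1,-0.0058,0.0015,0,0,0,0,1,-0.0058,0.0015,0,0,0,0,1,-0.0058,0.0015,0,0,0,0,1])

```text
time_s: 13.05
ee_pos: [0.4948, 0.004, 0.0301]
eef_rot: [-3.016, 1.567, -0.125]
force: [6.2, -1.5, 2.2]
grip_width: 0.0257
```

jog_arm(rows=[-0.0058,0.0015,0,0,0,0,1,-0.0058,0.0015,0,0,0,0,1,-0.0058,0.0015,0,0,0,0,1,-0.0058,0.0015,0,0,0,0,1,-0.0058,0.0015,0,0,0,0,1])

```text
time_s: 13.47
ee_pos: [0.4652, 0.0117, 0.03]
eef_rot: [-2.962, 1.568, -0.071]
force: [5.4, -1.0, 5.9]
grip_width: 0.0257
```

```bash
python3 snap.py w8
```

```text
13.5167 [0.46448991 0.01188372 0.03004559] [-5.32282022e-02  3.51284534e-01  1.91712558e+00 -1.00551539e-04
  8.71147397e-01  1.76818404e+00] [-0.48573637 -0.46391974  6.93993262]
```

View pics/w8.png

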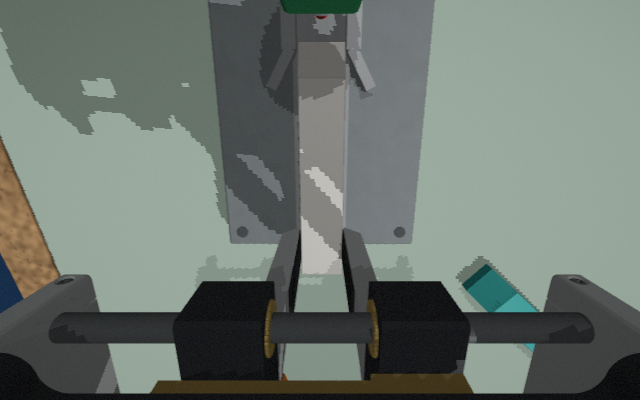

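jog_arm(rows=[0,0,0,0,0,0,0.5,0,0,0,0,0,0,0.5,0,0,0,0,0,0,0.5,0.016,-0.0041,0,0,0,0,0.5,0.016,-0.0041,0,0,0,0,0.5,0.0164,-0.0043,-0.002,0,0,0,0.5,0,0,0,0,0,0,0.5,0,0,0,0,0,0,1])

```text
time_s: 14.18
ee_pos: [0.5127, -0.0009, 0.0267]
eef_rot: [0.166, 1.569, 3.057]
force: [0.7, -0.7, -1.0]
grip_width: 0.0429
```

jog_arm(rows=[0,0,0,0,0,0,1,0,0,0,0,0,0,1,0,0,0,0,0,0,1,0,0,0,0,0,0,1,0,0,0,0,0,0,1,0,0,0,0,0,0,1], squeeze=30)

```text
time_s: 14.68
ee_pos: [0.5129, -0.0007, 0.0275]
eef_rot: [0.061, 1.57, 2.952]
force: [-2.2, -0.4, 0.7]
grip_width: 0.0256
```

jog_arm(rows=[-0.0078,0.002,0.002,0,0,0,1,-0.0145,0.0037,0.002,0,0,0,1,-0.0145,0.0038,0.005,0,0,0,1,0,0,0.02,0,0,0,1,0,0,0.03,0,0,0,1,0,-0.015,0.016,0,0,0,1,0,-0.03,0,0,0,1,1,-0.002,-0.035,0,0,0,1,1])

```text
time_s: 15.35
ee_pos: [0.4745, -0.0713, 0.1036]
eef_rot: [-3.115, 1.568, -0.186]
force: [0.4, -0.4, -3.1]
grip_width: 0.0259
```

jog_arm(rows=[-0.0026,-0.035,0,0,0,1,1,-0.0026,-0.035,0,0,0,1,1,-0.0026,-0.035,0,0,0,1,1,-0.0026,-0.035,0,0,0,1,1,-0.0026,-0.035,0,0,0,1,1,-0.0026,-0.035,0,0,0,0.9,1,-0.0026,-0.0348,0,0,0,0,1,0,0,0,0,0,0,1])

```text
time_s: 16.02
ee_pos: [0.4549, -0.3207, 0.1023]
eef_rot: [1.907, 1.569, -1.351]
force: [-0.7, -0.7, -2.9]
grip_width: 0.0257
```

```bash
python3 snap.py w9
```

```text
16.0667 [ 0.45509417 -0.31816319  0.10201195] [-6.75986018e-01  4.17374556e-01  1.61609585e+00 -2.42504311e-04
  1.10838504e+00  1.01115107e+00] [ 0.13638153  0.80951252 -3.11787454]
```

View pics/w9.png

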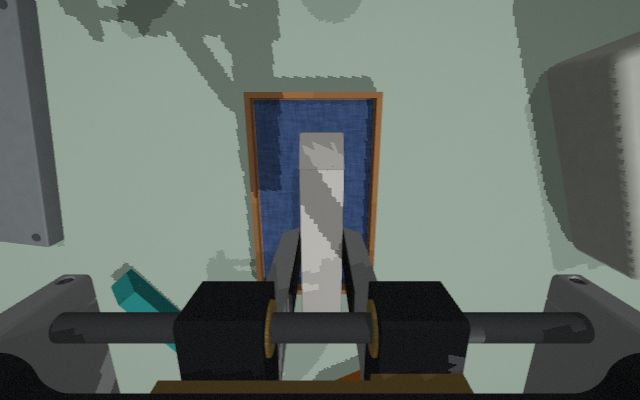

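jog_arm(rows=[0.001,0.001,-0.03,0,0,0,1,0,0,-0.03,0,0,0,1,0,0,-0.015,0,0,0,1,0,0,-0.008,0,0,0,1,0,0,-0.003,0,0,0,1,0,0,-0.001,0,0,0,1,0,0,0,0,0,0,1])

```text
time_s: 16.65
ee_pos: [0.4577, -0.3151, 0.0164]
eef_rot: [2.598, 1.569, -0.656]
force: [0.9, 1.2, -2.9]
grip_width: 0.0257
```

jog_arm(rows=[0,0,-0.001,0,0,0,1,0,0,0,0,0,0,1])

```text
time_s: 16.82
ee_pos: [0.4575, -0.3153, 0.0152]
eef_rot: [2.607, 1.569, -0.648]
force: [0.7, -0.6, -2.6]
grip_width: 0.0256
```

jog_arm(rows=[0,0,-0.001,0,0,0,1,0,0,-0.0008,0,0,0,1,0,0,0,0,0,0,1])

```text
time_s: 17.07
ee_pos: [0.4571, -0.3151, 0.0126]
eef_rot: [-0.813, 1.571, 2.216]
force: [-0.3, 0.5, -2.9]
grip_width: 0.026
```

jog_arm(rows=[0,0,-0.0007,0,0,0,1,0,0,0,0,0,0,1])

```text
time_s: 17.23
ee_pos: [0.4572, -0.3152, 0.0125]
eef_rot: [2.575, 1.571, -0.679]
force: [-1.6, 1.9, 4.8]
grip_width: 0.0257
```

jog_arm(rows=[0,0,0,0,0,0,0.5,0,0,0,0,0,0,0.5,0,0,0,0,0,0,0.5,0,0,0.02,0,0,0,0.5,0,0,0.04,0,0,0,0.5,0,0,0.04,0,0,0,0.5,0,0,0.035,0,0,0,0.5,0,0,0,0,0,0,0.5])

```text
time_s: 17.9
ee_pos: [0.4594, -0.3168, 0.1542]
eef_rot: [2.589, 1.56, -0.665]
force: [0.6, -0.7, 0.5]
grip_width: 0.0468
```

```bash
python3 snap.py w10;  python3 - <<'E'
from h import *
f=np.load("pics/w10.npz");p,d=f["p"],f["d"]
v,u=np.mgrid[100:300,255:390];u=u.ravel();v=v.ravel();P=pts("w10",np.c_[u,v],d[v,u])
s=(P[:,2]>.017)&(P[:,2]<.033)&(p[v,u].astype(int).ptp(-1) if False else (p[v,u].max(-1).astype(int)-p[v,u].min(-1))<40)
print(np.percentile(P[s,2],[5,50,95]),cv2.minAreaRect(P[s,:2].astype(np.float32)))
E
```

```text
17.95 [ 0.45846815 -0.31610526  0.15057505] [-6.69424088e-01  3.61117890e-01  1.57194328e+00  4.80682277e-05
  1.20174778e+00  1.01416884e+00] [ 0.25150168  0.24218005 -1.2072776 ]
[0.02017631 0.02509171 0.02635133] ((0.46220362186431885, -0.33918532729148865), (0.07172639667987823, 0.1505136936903), 83.48609161376953)
```

View pics/w10.png

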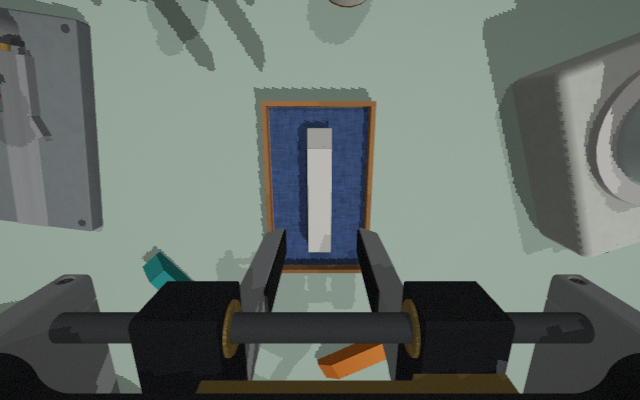

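The master lies flat in the tray at (319,190), with its top at 25 mm (5 + 20). Next is the blue bar.

jog_arm(rows=[0.004,0.0387,0.001,0,0,0,0.4,0.004,0.0387,0,0,0,0,0.4,0.004,0.0387,0,0,0,0,0.4,0.004,0.0387,0,0,0,0,0.4,0.004,0.0387,0,0,0,0,0.4,0.004,0.0387,0,0,0,0,0.4,0.004,0.0387,0,0,0,0,0.4,0.004,0.0387,0,0,0,0,0.4])

```text
time_s: 18.62
ee_pos: [0.4886, -0.0037, 0.1469]
eef_rot: [0.047, 1.57, 3.076]
force: [1.2, -0.8, 0.7]
grip_width: 0.0566
```

jog_arm(rows=[0.004,0.0387,0,0,0,0,0.4,0.004,0.0387,0,0,0,0,0.4,0.004,0.0387,0,0,0,0,0.4,0.004,0.0387,0,0,0,0.5,0.4,0.004,0.0387,0,0,0,0.5,0.4,0.004,0.0387,0,0,0,0,0.4,0.004,0.0387,0,0,0,0,0.4,0,0,0,0,0,0,0.4])

```text
time_s: 19.28
ee_pos: [0.5164, 0.2706, 0.1463]
eef_rot: [-0.143, 1.569, 2.908]
force: [-0.6, 0.2, -1.0]
grip_width: 0.0568
```

jog_arm(rows=[0,0,0,0,0,0,0.4])

```text
time_s: 19.37
ee_pos: [0.5164, 0.2667, 0.1462]
eef_rot: [0.52, 1.569, -2.714]
force: [-0.8, -0.6, 0.9]
grip_width: 0.0565
```

```bash
python3 snap.py w11;  python3 - <<'E'
from meas import *
f=np.load("pics/w11.npz");p,d=f["p"],f["d"];hsv=cv2.cvtColor(p,cv2.COLOR_RGB2HSV)
v,u=np.mgrid[60:330,240:400];u=u.ravel();v=v.ravel();P=pts("w11",np.c_[u,v],d[v,u]);H=hsv[v,u]
s=(H[:,0]>98)&(H[:,0]<125)&(H[:,1]>100)&(P[:,2]>.021)&(P[:,2]<.031)
k=np.zeros((400,640),np.uint8);k[v[s],u[s]]=255;k=cv2.morphologyEx(k,2,np.ones((3,3)));cs,_=cv2.findContours(k,0,1);c=max(cs,key=cv2.contourArea)
w=ray("w11",c[:,0],.026)[:,:2].astype(np.float32);r=cv2.minAreaRect(w);print(r,cv2.boxPoints(r).round(4).tolist())
s=(H[:,0]>98)&(H[:,0]<125)&(H[:,1]>100)&(P[:,2]>.009)
r=cv2.minAreaRect(P[s,:2].astype(np.float32));print(r)
from station import ctrl
from scipy.spatial.transform import Rotation as Ro
R=Ro.from_euler("xyz",ctrl.get_obs()["eef_rot"]).as_matrix();print("jaw",np.degrees(np.arctan2(R[1,1],R[0,1])))
E
```

```text
19.4167 [0.51658896 0.26538039 0.14648003] [ 4.11569490e-01  4.21420698e-01  1.49766514e+00 -1.60866467e-04
  1.22464539e+00  2.07671453e+00] [-0.09839641 -1.05065661 -0.60974277]
((0.514353334903717, 0.27058184146881104), (0.02481941692531109, 0.12635861337184906), 85.01048278808594) [[0.450300008058548, 0.263700008392334], [0.576200008392334, 0.25270000100135803], [0.5784000158309937, 0.2773999869823456], [0.45249998569488525, 0.28839999437332153]]
((0.5242630243301392, 0.2665645480155945), (0.14642855525016785, 0.057485319674015045), 5.631819248199463)
jaw -95.40258665965519
```

View pics/w11.png

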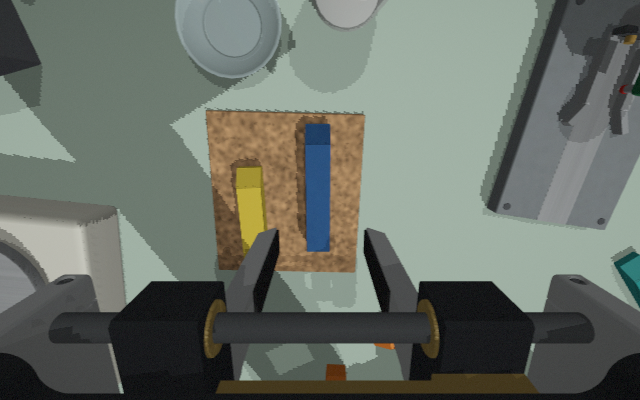

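Blue lies at −5°, with its origin near (0.521, 0.270) and the nose at (317,130) pointing away from the robot. The fingers clear the yellow bar, so I'll descend.

jog_arm(rows=[0.0045,0.0045,-0.03,0,0,0.4,0.4,0,0,-0.035,0,0,0,0.4,0,0,-0.035,0,0,0,0.4,0,0,-0.02,0,0,0,0.4,0,0,-0.009,0,0,0,0.4,0,0,-0.003,0,0,0,0.4,0,0,0,0,0,0,0.4,0,0,0,0,0,0,0.4])

```text
time_s: 20.08
ee_pos: [0.5225, 0.2698, 0.0174]
eef_rot: [-2.653, 1.569, 0.399]
force: [0.2, -0.3, -0.1]
grip_width: 0.0565
```

jog_arm(rows=[0,0,0,0,0,0,1,0,0,0,0,0,0,1,0,0,0,0,0,0,1,0,0,0,0,0,0,1,0,0,0,0,0,0,1,0,0,0,0,0,0,1,0,0,0,0,0,0,1], squeeze=25)

```text
time_s: 20.67
ee_pos: [0.5218, 0.2699, 0.0162]
eef_rot: [-2.752, 1.571, 0.301]
force: [-0.6, -1.7, 3.8]
grip_width: 0.0255
```

jog_arm(rows=[0,0,0.015,0,0,0,1,0,0,0.03,0,0,0,1,0,0,0.03,0,0,0,1,-0.003,-0.01,0.015,0,0,0,1,-0.0036,-0.0285,0,0,0,-1.2,1,-0.0036,-0.0335,0,0,0,-1.2,1,-0.0036,-0.0335,0,0,0,-1.2,1,-0.0036,-0.0335,0,0,0,-1.2,1])

```text
time_s: 21.33
ee_pos: [0.5035, 0.1296, 0.1056]
eef_rot: [0.335, 1.57, -2.979]
force: [1.1, 0.2, -2.2]
grip_width: 0.0252
```

jog_arm(rows=[-0.0036,-0.0335,0,0,0,-1.2,1,-0.0036,-0.0335,0,0,0,-1.2,1,-0.0036,-0.0335,0,0,0,-1.2,1,-0.0006,-0.026,0,0,0,-1,1,0,0,0,0,0,0,1,0,0,0,0,0,0,1])

```text
time_s: 21.83
ee_pos: [0.4927, 0.0034, 0.1058]
eef_rot: [-0.004, 1.57, 2.882]
force: [0.1, 0.1, -2.6]
grip_width: 0.026
```

```bash
python3 snap.py w12;  python3 - <<'E'
from h import *
from station import ctrl
from scipy.spatial.transform import Rotation as Ro
o=ctrl.get_obs();S=np.array([.5752,-.0160]);ax=np.array([.9684,-.2495]);n=np.array([.2495,.9684])
R=Ro.from_euler("xyz",o["eef_rot"]).as_matrix();print("jaw",np.degrees(np.arctan2(R[1,1],R[0,1])),"want -104.45; tcp",(o["ee_pos"][:2]-S)@ax,(o["ee_pos"][:2]-S)@n)
f=np.load("pics/w12.npz");p,d=f["p"],f["d"];hsv=cv2.cvtColor(p,cv2.COLOR_RGB2HSV)
v,u=np.mgrid[40:290,280:365];u=u.ravel();v=v.ravel();P=pts("w12",np.c_[u,v],d[v,u]);H=hsv[v,u]
s=(H[:,0]>98)&(H[:,0]<125)&(H[:,1]>100)
q=P[s,:2]-S;z=P[s,2]
t,l=q@ax,q@n;print("x",t.min(),t.max(),"top z",np.percentile(z,[5,50,95]))
for x in np.arange(t.min()+.01,t.max(),.012):
    k=abs(t-x)<.004
    if k.sum()>3:print(x.round(3),l[k].min().round(4),l[k].max().round(4),((l[k].min()+l[k].max())/2).round(4),np.median(z[k]).round(4))
E
```

```text
21.8833 [0.49273745 0.00432988 0.10575686] [-6.56491708e-02  2.85230190e-01  1.78941212e+00  1.90356510e-04
  1.06736594e+00  1.75826291e+00] [ 0.48720942  0.45612821 -2.10228464]
jaw -104.50772918183256 want -104.45; tcp -0.08492903409191156 -0.0008869514793946033
x -0.11543194652561015 0.02175479860655093 top z [0.10505004 0.11557691 0.11677385]
-0.105 -0.0142 0.011 -0.0016 0.1158
-0.093 -0.0146 0.011 -0.0018 0.1158
-0.081 -0.0149 0.0109 -0.002 0.1158
-0.069 -0.0149 0.0181 0.0016 0.1158
-0.057 -0.0147 0.0107 -0.002 0.1158
-0.045 -0.0145 0.0175 0.0015 0.1158
-0.033 -0.0145 0.0108 -0.0019 0.1133
-0.021 -0.0148 0.0104 -0.0022 0.1054
0.015 -0.0088 0.008 -0.0004 0.1178
```

View pics/w12.png

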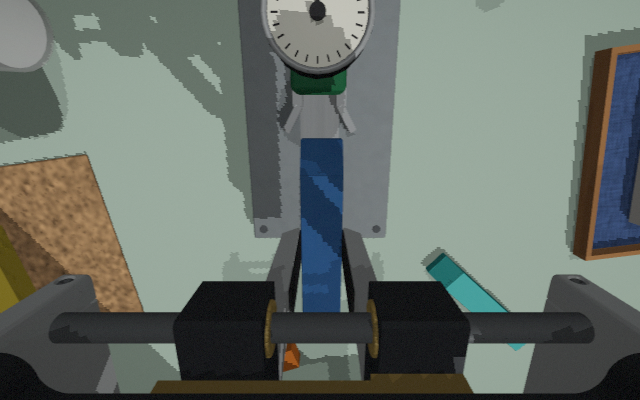

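jog_arm(rows=[0.0002,0.0008,-0.025,0,0,0,1,0,0,-0.03,0,0,0,1,0,0,-0.011,0,0,0,1,0,0,-0.004,0,0,0,1,0,0,-0.0015,0,0,0,1,0,0,0,0,0,0,1,0,0,0,0,0,0,1])

```text
time_s: 22.47
ee_pos: [0.4938, 0.0053, 0.0356]
eef_rot: [-2.941, 1.569, -0.052]
force: [-0.0, 0.1, -1.8]
grip_width: 0.0256
```

jog_arm(rows=[0,0,-0.001,0,0,0,1,0,0,0,0,0,0,1])

```text
time_s: 22.63
ee_pos: [0.4934, 0.0052, 0.0341]
eef_rot: [-2.953, 1.57, -0.064]
force: [0.0, -0.5, -2.1]
grip_width: 0.0259
```

jog_arm(rows=[0.0039,-0.001,-0.0008,0,0,0,1,0.0039,-0.001,0,0,0,0,1,0.0039,-0.001,0,0,0,0,1,0.0039,-0.001,0,0,0,0,1,0.0029,-0.0008,0,0,0,0,1,0,0,0,0,0,0,1])

```text
time_s: 23.13
ee_pos: [0.5121, 0.0002, 0.0326]
eef_rot: [-2.979, 1.571, -0.09]
force: [0.2, -0.7, -2.7]
grip_width: 0.0256
```

jog_arm(rows=[0,0,-0.0008,0,0,0,1,0,0,0,0,0,0,1])

```text
time_s: 23.3
ee_pos: [0.5119, 0.0003, 0.0322]
eef_rot: [-3.121, 1.57, -0.232]
force: [0.2, -1.1, 1.7]
grip_width: 0.0257
```

jog_arm(rows=[0,0,0,0,0,0,0.5,0,0,0,0,0,0,0.5,0,0,0,0,0,0,0.5,0,0,0.015,0,0,0,0.5,0,0,0.025,0,0,0,0.5,-0.029,0.0075,0,0,0,0,1,-0.029,0.0075,0,0,0,0,1,-0.029,0.0075,0,0,0,0,1], squeeze=10)

```text
time_s: 23.97
ee_pos: [0.4234, 0.0231, 0.0718]
eef_rot: [-2.738, 1.57, 0.151]
force: [-0.2, -0.1, -0.4]
grip_width: 0.0305
```

jog_arm(rows=[0,0,0,0,0,0,1,0,0,0,0,0,0,1])

```text
time_s: 24.13
ee_pos: [0.4241, 0.0231, 0.0722]
eef_rot: [-2.896, 1.57, -0.007]
force: [0.5, -0.7, -0.1]
grip_width: 0.0171
```

```bash
python3 snap.py w13;  python3 - <<'E'
from h import *
from station import ctrl
o=ctrl.get_obs();S=np.array([.5752,-.0160]);ax=np.array([.9684,-.2495]);n=np.array([.2495,.9684])
print("tcp",(o["ee_pos"][:2]-S)@ax,(o["ee_pos"][:2]-S)@n)
f=np.load("pics/w13.npz");p,d=f["p"],f["d"];hsv=cv2.cvtColor(p,cv2.COLOR_RGB2HSV)
v,u=np.mgrid[0:290,280:365];u=u.ravel();v=v.ravel();P=pts("w13",np.c_[u,v],d[v,u]);H=hsv[v,u]
s=(H[:,0]>98)&(H[:,0]<125)&(H[:,1]>100)&(P[:,2]>.036)&(P[:,2]<.047)
q=P[s,:2]-S;z=P[s,2];t,l=q@ax,q@n;print("x",t.min(),t.max(),np.median(z))
for x in np.arange(t.min()+.006,t.max(),.02):
    k=abs(t-x)<.004;print(x.round(3),((l[k].min()+l[k].max())/2).round(4))
E
```

```text
24.1833 [0.42510704 0.0228976  0.0723182 ] [-3.22494488e-02  1.99315550e-01  1.99367998e+00 -3.28429659e-05
  9.47280522e-01  1.79076304e+00] [ 0.43674194 -0.24886168 -0.10774631]
tcp -0.15505496859669785 0.00022024205306423033
x -0.13757423562816748 -0.007075780268359663 0.0421941636203982
-0.132 -0.0
-0.112 0.0004
-0.092 -0.0
-0.072 -0.0
-0.052 -0.0
-0.032 -0.0003
-0.012 -0.0001
```

View pics/w13.png

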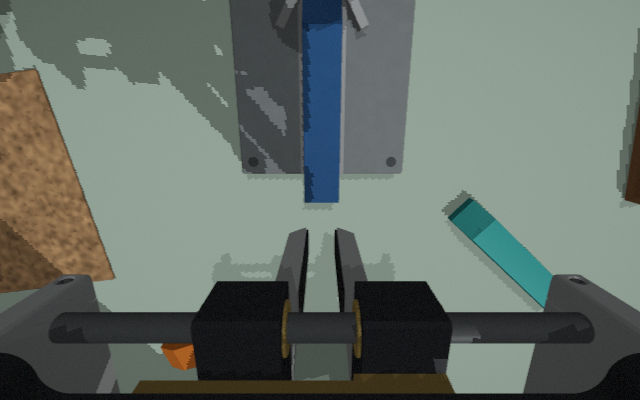

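jog_arm(rows=[0,0,-0.015,0,0,0,1,0,0,-0.019,0,0,0,1,0,0,-0.01,0,0,0,1,0,0,0,0,0,0,1,0.0039,-0.001,0,0,0,0,1,0.0029,-0.0008,0,0,0,0,1,0.0019,-0.0005,0,0,0,0,1,0.0019,-0.0005,0,0,0,0,1])

```text
time_s: 24.85
ee_pos: [0.4355, 0.02, 0.0284]
eef_rot: [-2.215, 1.571, 0.674]
force: [-3.5, 1.2, 2.4]
grip_width: 0.0004
```

jog_arm(rows=[0.0019,-0.0005,0,0,0,0,1,0.0019,-0.0005,0,0,0,0,1,0.0019,-0.0005,0,0,0,0,1,0.0019,-0.0005,0,0,0,0,1])

```text
time_s: 25.18
ee_pos: [0.4429, 0.018, 0.0279]
eef_rot: [0.405, 1.571, -2.989]
force: [-3.7, 1.2, 2.9]
grip_width: 0.0007
```

jog_arm(rows=[0.0019,-0.0005,0,0,0,0,1,0.0019,-0.0005,0,0,0,0,1,0.0019,-0.0005,0,0,0,0,1])

```text
time_s: 25.43
ee_pos: [0.4486, 0.0165, 0.0279]
eef_rot: [-0.107, 1.571, 2.783]
force: [-5.2, 1.4, 3.8]
grip_width: 0.0007
```

jog_arm(rows=[0.0019,-0.0005,0.0003,0,0,0,1,0.0019,-0.0005,0.0003,0,0,0,1,0.0019,-0.0005,0,0,0,0,1])

```text
time_s: 25.68
ee_pos: [0.4545, 0.015, 0.0284]
eef_rot: [-3.052, 1.57, -0.163]
force: [-2.7, 0.9, 0.5]
grip_width: 0.0006
```

jog_arm(rows=[0.0015,-0.0004,0,0,0,0,1,0.0015,-0.0004,0,0,0,0,1])

```text
time_s: 25.85
ee_pos: [0.4573, 0.0142, 0.0284]
eef_rot: [-0.036, 1.571, 2.853]
force: [-1.8, 1.2, 0.7]
grip_width: 0.0004
```

jog_arm(rows=[0.0015,-0.0004,0,0,0,0,1,0.0015,-0.0004,0,0,0,0,1])

```text
time_s: 26.02
ee_pos: [0.4598, 0.0136, 0.0284]
eef_rot: [0.101, 1.569, 2.991]
force: [-14.2, 2.9, 13.0]
grip_width: 0.0005
```

jog_arm(rows=[0.001,-0.0003,0.0004,0,0,0,1,0.001,-0.0002,0.0004,0,0,0,1])

```text
time_s: 26.18
ee_pos: [0.4606, 0.0132, 0.0286]
eef_rot: [0.139, 1.567, 3.028]
force: [-9.4, 2.5, -1.0]
grip_width: 0.0001
```

jog_arm(rows=[0.001,-0.0003,0.0003,0,0,0,1,0.001,-0.0002,0.0002,0,0,0,1])

```text
time_s: 26.35
ee_pos: [0.4624, 0.0127, 0.0289]
eef_rot: [0.15, 1.566, 3.039]
force: [-9.1, 3.4, -1.6]
grip_width: 0.0008
```

jog_arm(rows=[0.0015,-0.0004,0,0,0,0,1,0.0015,-0.0004,0,0,0,0,1])

```text
time_s: 26.52
ee_pos: [0.4651, 0.012, 0.0287]
eef_rot: [0.139, 1.565, 3.028]
force: [-9.7, 2.4, -1.4]
grip_width: 0.0006
```

jog_arm(rows=[0.0015,-0.0004,0,0,0,0,1,0.0015,-0.0004,0,0,0,0,1])

```text
time_s: 26.68
ee_pos: [0.4688, 0.0111, 0.029]
eef_rot: [0.151, 1.567, 3.041]
force: [-5.8, 1.4, -1.6]
grip_width: 0.0002
```

jog_arm(rows=[0.0015,-0.0004,0,0,0,0,1,0.0015,-0.0004,0,0,0,0,1])

```text
time_s: 26.85
ee_pos: [0.4724, 0.0102, 0.0292]
eef_rot: [0.144, 1.568, 3.034]
force: [-5.1, 1.7, -1.5]
grip_width: 0.0004
```

jog_arm(rows=[0.0019,-0.0005,0,0,0,0,1,0.0019,-0.0005,0,0,0,0,1,0.0019,-0.0005,0,0,0,0,1])

```text
time_s: 27.1
ee_pos: [0.4781, 0.0087, 0.0292]
eef_rot: [0.14, 1.568, 3.029]
force: [-4.7, 0.7, -1.7]
grip_width: 0.0005
```

jog_arm(rows=[0.0015,-0.0004,0,0,0,0,1,0.0015,-0.0004,0,0,0,0,1,0.001,-0.0002,0,0,0,0,1])

```text
time_s: 27.35
ee_pos: [0.4822, 0.0077, 0.0292]
eef_rot: [0.139, 1.569, 3.028]
force: [-6.1, 0.9, -3.0]
grip_width: 0.0003
```

jog_arm(rows=[0.001,-0.0003,0,0,0,0,1,0.0007,-0.0002,0,0,0,0,1])

```text
time_s: 27.52
ee_pos: [0.484, 0.0071, 0.0293]
eef_rot: [0.156, 1.569, 3.045]
force: [-4.9, 1.6, -1.9]
grip_width: 0.0005
```

jog_arm(rows=[0.0007,-0.0002,0,0,0,0,1,0.0007,-0.0002,0,0,0,0,1])

```text
time_s: 27.68
ee_pos: [0.4857, 0.0067, 0.0295]
eef_rot: [0.168, 1.57, 3.057]
force: [-3.9, -0.1, -1.4]
grip_width: 0.0006
```

jog_arm(rows=[0.0007,-0.0002,0,0,0,0,1,0.0007,-0.0002,0,0,0,0,1])

```text
time_s: 27.85
ee_pos: [0.4873, 0.0063, 0.0297]
eef_rot: [0.192, 1.571, 3.081]
force: [-4.8, 1.4, -1.9]
grip_width: 0.0003
```

jog_arm(rows=[0.0007,-0.0002,0,0,0,0,1,0.0007,-0.0002,0,0,0,0,1])

```text
time_s: 28.02
ee_pos: [0.4888, 0.0059, 0.0297]
eef_rot: [-0.426, 1.571, 2.463]
force: [-4.7, 1.2, -3.7]
grip_width: 0.0003
```

jog_arm(rows=[0.0005,-0.0001,0,0,0,0,1,0.0005,-0.0002,0,0,0,0,1])

```text
time_s: 28.18
ee_pos: [0.4897, 0.0056, 0.0297]
eef_rot: [0.1, 1.57, 2.989]
force: [-8.1, 2.8, -0.8]
grip_width: 0.0005
```

Near the same TCP as the master's stop. I'll take small steps to confirm contact.

jog_arm(rows=[0.0005,-0.0001,0,0,0,0,1,0,0,0,0,0,0,1])

```text
time_s: 28.35
ee_pos: [0.4897, 0.0056, 0.0295]
eef_rot: [0.106, 1.569, 2.995]
force: [-8.7, 2.3, -1.6]
grip_width: 0.0003
```

jog_arm(rows=[0.0005,-0.0002,0,0,0,0,1,0,0,0,0,0,0,1])

```text
time_s: 28.52
ee_pos: [0.4897, 0.0055, 0.0293]
eef_rot: [0.107, 1.568, 2.996]
force: [-10.6, 2.8, -1.9]
grip_width: 0.0005
```

The bar is firmly at the stop, with about 5 N above the sliding friction. I'll withdraw and check the dial.

jog_arm(rows=[-0.008,0.002,0,0,0,0,1,-0.008,0.002,0.02,0,0,0,1,0,0,0.04,0,0,0,1,0,0,0.04,0,0,0,1,0.012,-0.003,0.038,0,0,0,0.5,0.04,-0.01,0,0,0,0,0,0.04,-0.011,0,0,0,0,0,0.04,-0.011,0,0,0,0,0])

```text
time_s: 29.18
ee_pos: [0.6092, -0.0263, 0.1699]
eef_rot: [-3.026, 1.565, -0.136]
force: [-0.0, -0.5, 0.5]
grip_width: 0.0234
```

jog_arm(rows=[0.01,-0.002,0,0,0,0,0,0,0,0,0,0,0,0,0,0,0,0,0,0,0])

```text
time_s: 29.43
ee_pos: [0.6168, -0.0278, 0.1676]
eef_rot: [-3.079, 1.57, -0.19]
force: [-0.9, 0.6, -0.2]
grip_width: 0.0437
```

```bash
python3 snap.py w14; python3 dial.py w14|tail -1; python3 ticks.py w14; python3 snap.py t14 top; python3 -c "
import cv2
i=cv2.imread('pics/w14.png');cv2.imwrite('pics/w14z.png',cv2.resize(i[130:300,220:420],None,fx=3.5,fy=3.5,interpolation=2))
i=cv2.imread('pics/t14.png');cv2.imwrite('pics/t14z.png',cv2.resize(i[110:260,150:450],None,fx=2.6,fy=2.6,interpolation=2))"
```

```text
29.4833 [ 0.61634122 -0.02754625  0.16801779] [-1.04004891e-01  4.78626939e-01  1.36287984e+00 -3.98908071e-05
  1.29921621e+00  1.71921545e+00] [-0.14966153 -0.37250668  1.07783474]
w14 ivory ell [48.7 49.1] off mm [-0.32  0.01] hub -0.53 0.15 needle 1.277 line 1.257 red 0.781 r 18.5 red vs hub 0.756 n 1514 3382
w14 c [252.37 256.67 169.37] r mm 21.17 n 22 rms 0.92
 ang deg [-165.5 -150.6 -135.6 -120.6 -105.6  -90.6  -75.6  -60.5  -45.5  -30.6
  -15.7   -0.6   14.4   29.7   59.6   89.9  104.6  119.5  134.9  149.7
  164.5  179.4]
 red 0.782 [0.79  0.785 0.785 0.781 0.783 0.781 0.781 0.781 0.781 0.783 0.781 0.781
 0.779 0.781 0.777 0.781] w 5.12
29.5333 [ 0.61617089 -0.0274286   0.16827712] [-1.03843408e-01  4.77924222e-01  1.36329205e+00 -4.02406118e-05
  1.29934880e+00  1.71914082e+00] [0.07959098 0.66764363 0.28127717]
```

View pics/w14z.png

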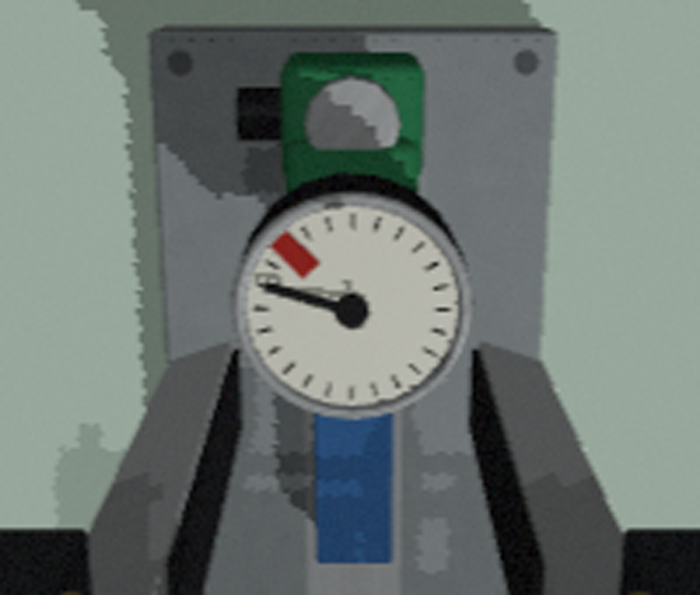

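View pics/t14z.png

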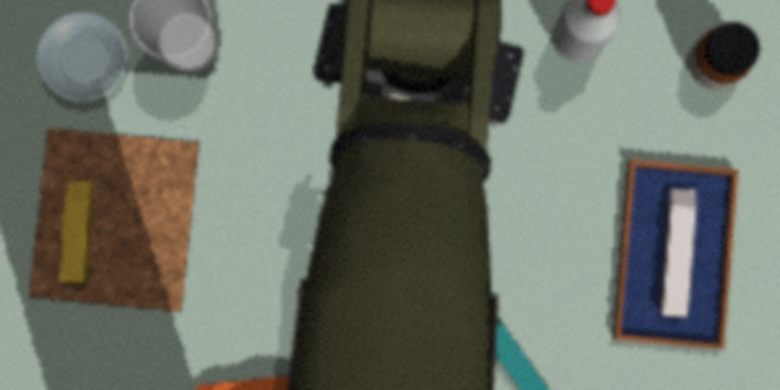

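The zero mark is still at 0.781 rad and the needle reads about 0.49 rad beyond it, where 0.5 is expected. The blue bar is home in the stand, the master lies in the tray at (678,252), yellow is unmoved on the mat, and the gripper is clear of everything. I'll hand in.

```bash
python3 -c "
from station import ctrl
print(ctrl.hand_in())"
```

```text
the job is handed in; nothing more can be done
None
```

The job is done in the order asked and handed in at about 29.5 s of robot time, with the gripper clear of everything.

- **Master:** I pushed it home until it met the stop; the force rose from about 11 N of sliding friction to about 20 N and the fingers stopped advancing. After zeroing I drew it out and laid it flat in its tray; its top measured 25 mm, which is the 5 mm lining plus 20 mm.
- **Zero:** I turned the rim by about 35° and let go. The mark measured 0.779 rad against the needle's 0.764–0.783 rad.
- **Blue bar:** I slid it in nose first until it met the stop at the same finger position as the master, to within 1 mm. Sliding took about 5 N and the final press about 11 N.
- **Last checks:** The zero mark still read 0.781 rad, so it had not shifted. The needle read about 1.26–1.28 rad, which is 0.48–0.50 past the mark where 0.5 is expected. The yellow bar looked unmoved, and the beaker, dish, bottle and jar looked undisturbed in the last top view.

**Roughness with the master:** My first push was with the master held in the jaws. The force reached about 18 N along the channel and 14 N downward, and the bar slipped a few millimetres in the grip. I let go and pushed it from behind instead. Starting it again took about 20 N, with some downward force as well. For the blue bar, small upward corrections kept the downward force near zero for the last part of the slide. Before those, it briefly reached about 13 N when the nose met the tip.

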